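# Scrub cell cups clamped in a gang vise

## Robot

A 6-joint arm with a two-finger parallel gripper is mounted at the origin on the work surface. World frame = base frame: x ahead of the robot, y to its left, z up, the work surface at z = 0. Lengths are in mm, angles in degrees, forces in N, time in s.
With the tool pointing down it reaches from about 350 to 850 mm from the base axis. Payload 8.1 kg.
Tool frame: the origin (TCP) lies on the centre line of the jaws, within the pads' length; the fingertips stand 14 mm ahead of it and the grasp point (between the pads) lies 5 mm behind it; z points along the fingers, y is the line along which they close (so a half turn about z gives the same grasp; the last joint's range is limited). The gripper opens to 85 mm and grips with 20 to 120 N. Pads are 22 mm wide; open, the fingers measure 114 mm over their backs; the gripper's body (76 mm by 85 mm) begins 54 mm behind the grasp point. The pads swing forward as they close: fully open they stand 13 mm farther back than shut.
Start: joints at [-73.591, 7.471, 85.268, -0, 87.261, -4.893], TCP at [217.996, -559.002, 245.292] pointing down, gripper open.
Joint ranges: [-169.43, 169.43], [-51.17, 129.36], [1.28, 143.12], [-76.62, 256.62], [0, 156.53], [-152.29, 152.29]. Speed limits (degrees/s): [136.94, 136.94, 159.86, 180, 180, 180].

## Interface

Orientations are given as [roll, pitch, yaw] about the fixed x, y, z axes, in that order (R = Rz(yaw) Ry(pitch) Rx(roll)).
In Python, from bench import sense, snapshot, camera_info, hand_in gives the robot as it stands. The module is installed in compiled form; this text tells all that it offers.
- The arm moves only by the tool apply_moves, never from a script. Its argument "deltas" is a list of rows, each a list of 7 numbers: the shift along the tool's x, y, z scaled (see below), then the turn, a rotation vector about the tool's x, y, z scaled (see below), then the opening, from 0 (shut) to 1 (fully open). In form: [[dx, dy, dz, ax, ay, az, claw], ...]. A call has 1 to 8 rows; each row shifts and turns the commanded pose from where the row before left it, along the tool's axes as they then stand; what a row does not reach is not made up. The controller multiplies each number of a shift by 0.03 m and each number of a turn by 0.08 rad. A row lasts 1/8 s, in which the tool goes at most 62.5 mm and 10.7 degrees, less where a joint would pass 70% of its speed; a pose out of reach is approached as far as the arm can. A call with a number of a shift or a turn outside -1 to 1 is refused whole. A call with a gripper value outside its range is refused whole. The fingers move at their own pace and stop on an object; "grip_force" is the grip in N (left out, the last holds). Time passes only in rows, so rows that do not move let the fingers close. It gives the time, the measured TCP pose, the force, the opening and the grip force at its end, in the units of the state.
- sense(): the state, without advancing time (a new reading comes with each control period).
- snapshot(name): name is "scene" or "top" or "wrist"; returns the picture (384x512x3 uint8, red, green, blue); there is no depth.
- camera_info(name): a dict with "vertical_fov" (degrees; the focal length in pixels is half the picture's height over the tangent of half this angle, whatever the lens; pixels are square), "cx", "cy" (the principal point, pixels), "k1" (the pictures are not rectified: a ray, as slopes to the right and down, at radius r is drawn at 1 + k1 r^2 times it, then the intrinsics apply), "origin" and "rotation" of the camera in the world; the wrist camera has in their place "tool_from_camera" (4x4, takes a point from camera to tool coordinates, whose origin is the TCP and whose axes are the flange's). Camera axes: x right, y up, looking along -z (the intrinsics and any distortion apply to the point x, -y, -z); pixel columns grow to the right and rows downward; lengths in mm; the calibration is good to about 2 mm. A picture is of the moment at which its call begins: read the wrist's pose just before it. camera_info takes no time and is no camera call.
- hand_in(): hands the job in; it is judged then, once.
The state is a dict: "time": time; "joint_pos": joint angles; "qd": joint speeds; "joint_efforts": joint torques, N m; "tool_pos": TCP position; "tcp_rot": TCP orientation; "ft_force": force on the tool from outside, world axes, zero at the start; "wrist_torque": the same for the moment, N m; "finger_gap": finger opening in mm; "grip_force": force on a finger pad.
Only numpy, scipy, OpenCV 4.12 (cv2) and the standard library are available. Lean on these libraries where they do the work, as an engineer would, in place of code of your own. Each camera call takes 0.05 s, during which the arm holds its last target. There are 200 camera calls.

## Task

Stand all the cell cups that are there (two or three) side by side in the blue vise, one in front of each rubber pad, and crank the handle until the jaw clamps them firmly. With the cups clamped, take the bottle brush and scrub them in the order white, blue, orange (skip a missing one): in each, push the brush right down to the floor, draw it up to near the rim without leaving the cup, and push it right down again. Finish with the brush standing in its steel holder, the vise wound wide open (at least 75 mm between pads and fixed jaw), and all cups standing upright in the green tray; leave the other things on the bench where they are.

Things in the scene. Friction and masses are not known exactly. Their poses are not given: they have to be found in the camera images.
- cup_white: white plastic cell cup, open at the top, round and straight: outside diameter 58, height 90, wall 4, floor 6 thick, about 0.14 kg. Origin: centre of the underside; z up the cup's axis. May be absent (None).
- cup_blue: blue plastic cell cup, open at the top, round and straight: outside diameter 58, height 90, wall 4, floor 6 thick, about 0.14 kg. Origin: centre of the underside; z up the cup's axis. May be absent (None).
- cup_orange: orange plastic cell cup, open at the top, round and straight: outside diameter 58, height 90, wall 4, floor 6 thick, about 0.14 kg. Origin: centre of the underside; z up the cup's axis. May be absent (None).
- vise: Blue gang vise fixed to the bench. Origin on the bench under the bed, z up, x points level from the crank to the fixed jaw. The bed where the cups stand is at z = 60, between side walls at y = +-116 (tops at z = 96). The fixed jaw's flat face is at x = +45, its top at z = 105. The moving jaw's pads face it at x = -45 + jaw travel (mm). Three places for cups: y = -75, 0, +75.
- middle_pad (a point): centre of the face of the middle one of three black sprung rubber pads on the moving steel jaw. Pads are 62 wide, at vise y = -75, 0, +75, tops at z = 105, one per cup; each gives 3 N per mm, up to 8 mm. A 58 mm cup is just touched on both sides at a jaw travel of 32 mm and well clamped at 35 to 38 mm.
- jaw (a joint): travel of the moving jaw in m towards the fixed jaw; opening between pads and fixed jaw = 0.090 - value; 0 is fully open, limit 0.045
- crank (a joint): angle of the vise crank in rad; grows clockwise seen from the handle looking along vise +x, which closes the jaw 0.003 m per rad (19 mm per turn). At 0 (and every 2 pi) the handle stands straight above the screw, a quarter turn later on the vise's -y side. Friction about 0.15 N m; it stays where left.
- crank_center (a point): point on the screw axis, in the plane of point crank_handle: vise frame (-174, 0, 82); does not turn
- crank_handle (a point): gripping point of the crank handle, a red freely spinning sleeve, diameter 18, 72 long, parallel to the screw (vise x), 40 off its axis; the point lies on the sleeve's axis, 50 out from the crank arm. It can be pinched from above, fingers closing across it, anywhere on its circle (42 to 122 above the bench).
- brush: Upright bottle brush, 185 long, 0.07 kg. Origin: centre of the lower end of the head, z up along the brush. Cream bristle head diameter 34 from z = 0 to 65, thin stem, round wooden handle diameter 18 from z = 120 to 185; grip at z = 150.
- holder: Steel brush holder, an open round pot fixed to the bench: outside diameter 66, height 85, inside diameter 58, floor 8 thick. Origin: centre of the underside. The brush stands in it head down.
- tray: Green clean tray fixed to the bench: 270 along x, 115 along y, 22 high, walls and floor 5. Origin: centre of the underside. Three cups fit in a row along x, 80 apart.
- reagent_bottle: bystander: amber bottle, diameter 64, height 130, origin under its centre
- beaker: bystander: glass beaker, diameter 76, height 85, origin under its centre
- meter: bystander: yellow hand meter lying flat, 150 x 80 x 34, origin under its centre
- tape: bystander: white tape roll lying flat, diameter 90, height 24, origin under its centre
- screwdriver: bystander: screwdriver lying along its x, about 200 long
- jar: bystander: jar with a blue lid, diameter 72, height 70, origin under its centre

How it is judged (in metres and radians):
On the way, in this order (a step that is already met when the one before it is completed fails the run):
1. every cup present is clamped in the vise by the moving jaw (over 4 N on each), upright (contact force between jaw and cup_white above 4 N and contact force between jaw and cup_blue above 4 N and contact force between jaw and cup_orange above 4 N and angle between each of cup_white, cup_blue, cup_orange's own z axis and vertical below 0.15 rad and x of cup_white in the frame of vise between 0 and 0.03 m and x of cup_blue in the frame of vise between 0 and 0.03 m and x of cup_orange in the frame of vise between 0 and 0.03 m), for 0.2 s.
2. brush down on the floor of the clamped white cup (within 16 mm of it) (contact force between jaw and cup_white above 2 N and horizontal distance between brush and cup_white below 0.022 m and z of brush in the frame of cup_white below 0.022 m), for 0.05 s.
3. brush drawn up inside the white cup (lower end 0 to 45 mm below the rim) (contact force between jaw and cup_white above 2 N and horizontal distance between brush and cup_white below 0.022 m and z of brush in the frame of cup_white between 0.045 and 0.09 m), for 0.03 s.
4. brush down on the floor of the white cup again (all of step 2), for 0.05 s.
5. brush down on the floor of the clamped blue cup (within 16 mm of it) (contact force between jaw and cup_blue above 2 N and horizontal distance between brush and cup_blue below 0.022 m and z of brush in the frame of cup_blue below 0.022 m), for 0.05 s.
6. brush drawn up inside the blue cup (lower end 0 to 45 mm below the rim) (contact force between jaw and cup_blue above 2 N and horizontal distance between brush and cup_blue below 0.022 m and z of brush in the frame of cup_blue between 0.045 and 0.09 m), for 0.03 s.
7. brush down on the floor of the blue cup again (all of step 5), for 0.05 s.
8. brush down on the floor of the clamped orange cup (within 16 mm of it) (contact force between jaw and cup_orange above 2 N and horizontal distance between brush and cup_orange below 0.022 m and z of brush in the frame of cup_orange below 0.022 m), for 0.05 s.
9. brush drawn up inside the orange cup (lower end 0 to 45 mm below the rim) (contact force between jaw and cup_orange above 2 N and horizontal distance between brush and cup_orange below 0.022 m and z of brush in the frame of cup_orange between 0.045 and 0.09 m), for 0.03 s.
10. brush down on the floor of the orange cup again (all of step 8), for 0.05 s.
At the end, for the whole second after the job is handed in: every cup present stands upright (within 0.1 rad) on the floor of the green tray, at rest; the brush stands in its holder (lower end within 30 mm of its axis and 25 mm of its underside, tilt under 0.3 rad); jaw travel under 18 mm (opening over 72 mm); everything released (x of cup_white in the frame of tray between -0.108 and 0.108 m and y of cup_white in the frame of tray between -0.032 and 0.032 m and z of each of cup_white, cup_blue, cup_orange in the frame of tray below 0.012 m and angle between each of cup_white, cup_blue, cup_orange's own z axis and vertical below 0.1 rad and linear speed of each of cup_white, cup_blue, cup_orange, brush below 0.02 m/s and x of cup_blue in the frame of tray between -0.108 and 0.108 m and y of cup_blue in the frame of tray between -0.032 and 0.032 m and x of cup_orange in the frame of tray between -0.108 and 0.108 m and y of cup_orange in the frame of tray between -0.032 and 0.032 m and horizontal distance between brush and holder below 0.03 m and z of brush in the frame of holder below 0.025 m and angle between brush's own z axis and vertical below 0.3 rad and value of joint jaw below 0.018 m); the robot touches nothing.
It fails at once if a bystander (bottle, beaker, meter, tape roll, screwdriver or jar) is pushed more than 30 mm from its place (distance of any of reagent_bottle, beaker, meter, tape, screwdriver, jar from where it was at the start of the episode above 0.03 m).
Of cup_white, cup_blue, cup_orange only 2 to 3 are there at a start; the rules pass over those that are not, and their reading is None.
At some moment in a run one of cup_white, cup_blue, cup_orange may be knocked a few centimetres aside while the robot is not near it.
It also fails if it takes over 210 s, if anything falls off the work surface, if the arm or the gripper's body presses on something with over 40 N, if the wrist force passes 120 N, or if a joint passes its speed limit or range.

## Working session

There is one attempt and no reset: what is moved stays moved. The work goes in short steps, Python scripts to look and compute and a tool call to move; the robot and the scene stay as the last step left them, time stands still between calls to the robot, and variables do not carry over. Pictures are saved under pics/ and viewed, at most 14 in all, crops included, and the job is handed in when it is done.

Besides the shell and the picture viewer there is one more tool, called as name([rows], argument=value, ...), one row to a line, values as JSON. apply_moves: Moves the arm, as the interface text tells. Its arguments: {"type":"object","properties":{"deltas":{"type":"array"},"grip_force":{"type":"number"}},"required":["deltas"]}

```bash
mkdir -p pics
python3 - <<'E'
from bench import *
import cv2
for n in("top","scene"):
    i=snapshot(n); cv2.imwrite(f"pics/{n}0.png",i[:,:,::-1]); print(n,camera_info(n))
print(camera_info("wrist")); print(sense())
E
```

```text
top {'vertical_fov': 45.977357398971385, 'cx': 254.42164757034715, 'cy': 187.3079612593349, 'k1': -0.0646726033027363, 'origin': array([ 441.80520302,   65.13857563, 1487.13449434]), 'rotation': array([  4.30518622,  -0.17423768, -89.68223459])}
scene {'vertical_fov': 56.125680615681645, 'cx': 257.22384135061384, 'cy': 189.18703800405157, 'k1': -0.013088646794940928, 'origin': array([950.42350171, 666.80889734, 704.51466402]), 'rotation': array([ 50.18741643,  -0.25221729, 146.61909022])}
{'vertical_fov': 59.442490520154124, 'cx': 252.26853108838915, 'cy': 190.20335197126826, 'k1': -0.07733596336570933, 'tool_from_camera': array([[-2.96668024e-04,  9.48997877e-01,  3.15282320e-01,
         7.97755632e+01],
       [ 9.99999852e-01,  4.25014429e-04, -3.38331087e-04,
         1.40790179e+00],
       [-4.55075019e-04,  3.15282173e-01, -9.48997863e-01,
        -1.28493306e+02],
       [ 0.00000000e+00,  0.00000000e+00,  0.00000000e+00,
         1.00000000e+00]])}
{'time': 0.1, 'joint_pos': array([-7.35904799e+01,  7.51265364e+00,  8.53234555e+01,  6.72239979e-04,
        8.72619685e+01, -4.89389135e+00]), 'qd': array([-0.00013159, -0.0452678 , -0.06465334, -0.02692386,  0.04220328,
       -0.0041321 ]), 'joint_efforts': array([ 1.44598624e-03, -5.70954502e+01, -5.01940405e+01, -6.84834845e-05,
        8.19965964e-03,  7.18564911e-05]), 'tool_pos': array([ 217.86515524, -558.53549897,  244.32580747]), 'tcp_rot': array([-1.79902337e+02, -9.03604235e-03,  2.13033711e+01]), 'ft_force': array([ 0.51102108, -0.27226563, -0.29109791]), 'wrist_torque': array([-0.00721577, -0.02648173,  0.07017631]), 'grip_force': 0.0, 'finger_gap': 85.37604307336726}
```

View pics/top0.png

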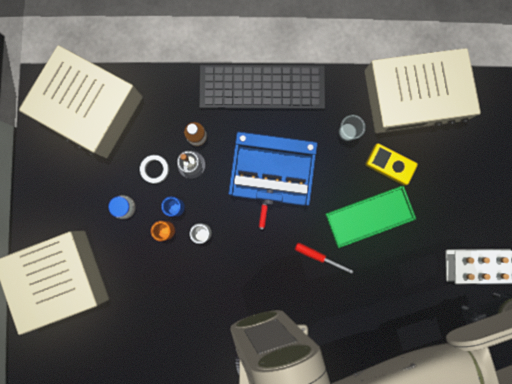

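View pics/scene0.png

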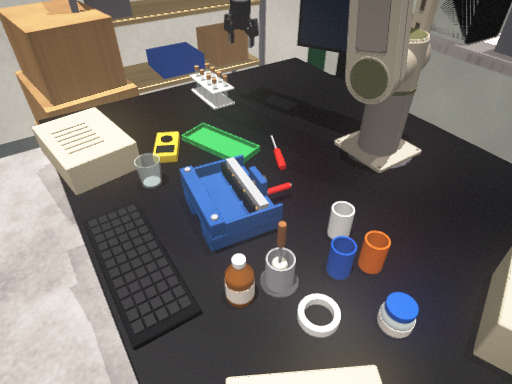

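The top view shows three cups: white (200,233), blue (172,206) and orange (162,231). The holder with the brush is at (190,163), the vise at (273,168) with its crank handle at (264,215), the tray at (371,216) and the screwdriver at (325,258).

```bash
cat > h.py <<'E'
import numpy as np, cv2
from scipy.spatial.transform import Rotation as R
from bench import *
def cam(n,st=None):
    c=camera_info(n); f=192/np.tan(np.radians(c['vertical_fov']/2))
    if n=='wrist':
        st=st or sense(); T=np.eye(4); T[:3,:3]=R.from_euler('xyz',st['tcp_rot'],degrees=True).as_matrix(); T[:3,3]=st['tool_pos']
        T=T@c['tool_from_camera']
    else:
        T=np.eye(4); T[:3,:3]=R.from_euler('xyz',c['rotation'],degrees=True).as_matrix(); T[:3,3]=c['origin']
    return dict(f=f,cx=c['cx'],cy=c['cy'],k=c['k1'],T=T)
def proj(C,P):
    p=(np.atleast_2d(P)-C['T'][:3,3])@C['T'][:3,:3]
    s=np.c_[p[:,0],-p[:,1]]/(-p[:,2:]); s=s*(1+C['k']*(s**2).sum(1,keepdims=True))
    return s*C['f']+[C['cx'],C['cy']]
def unproj(C,uv,z):
    d=(np.atleast_2d(uv).astype(float)-[C['cx'],C['cy']])/C['f']; s=d.copy()
    for _ in range(20): s=d/(1+C['k']*(s**2).sum(1,keepdims=True))
    r=np.c_[s[:,0],-s[:,1],-np.ones(len(s))]@C['T'][:3,:3].T; o=C['T'][:3,3]
    return o+r*((z-o[2])/r[:,2:])
E
python3 - <<'E'
from h import *
i=cv2.imread("pics/top0.png"); C=cam('top')
for n,uv,z in [('white',(200,233),90),('blue',(172,206),90),('orange',(162,231),90),('holder',(190,163),85),('tray',(371,216),22),('handle0',(264,205),100),('handle1',(263,226),100)]:
    print(n,unproj(C,uv,z).round(0)[0])
h=cv2.cvtColor(i,cv2.COLOR_BGR2HSV)
m=cv2.inRange(h,(50,120,60),(75,255,255)); print('tray',cv2.minAreaRect(cv2.findNonZero(m)))
cr=cv2.resize(i[120:260,95:255],None,fx=4.5,fy=4.2,interpolation=cv2.INTER_CUBIC)
cr=cv2.resize(i[125:255,100:260],None,fx=4.5,fy=4.5,interpolation=cv2.INTER_CUBIC); cv2.imwrite("pics/c1.png",cr)
cr=cv2.resize(i[125:245,220:340],None,fx=5,fy=5,interpolation=cv2.INTER_CUBIC); cv2.imwrite("pics/c2.png",cr)
E
```

```text
white [405. 228.  90.]
blue [488. 316.  90.]
orange [410. 346.  90.]
holder [622. 263.  85.]
tray [ 461. -318.   22.]
handle0 [492.  32. 100.]
handle1 [428.  35. 100.]
tray ((370.498046875, 216.26736450195312), (37.96189880371094, 84.436279296875), 69.86369323730469)
```

View pics/c1.png

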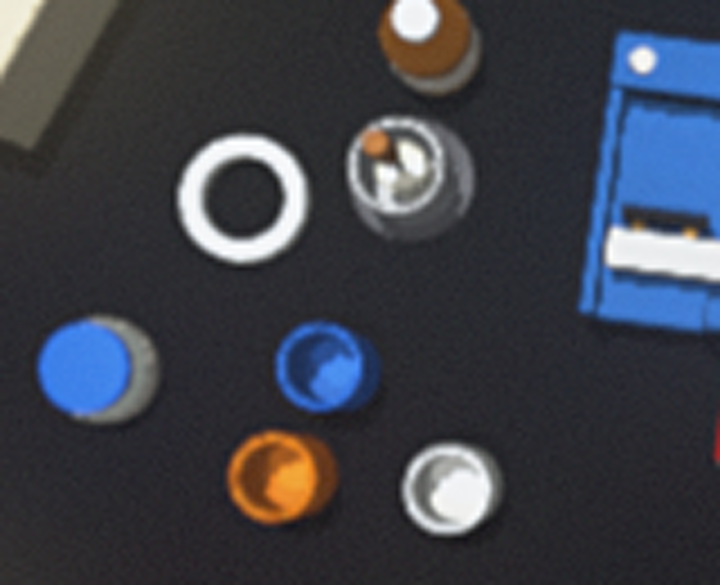

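View pics/c2.png

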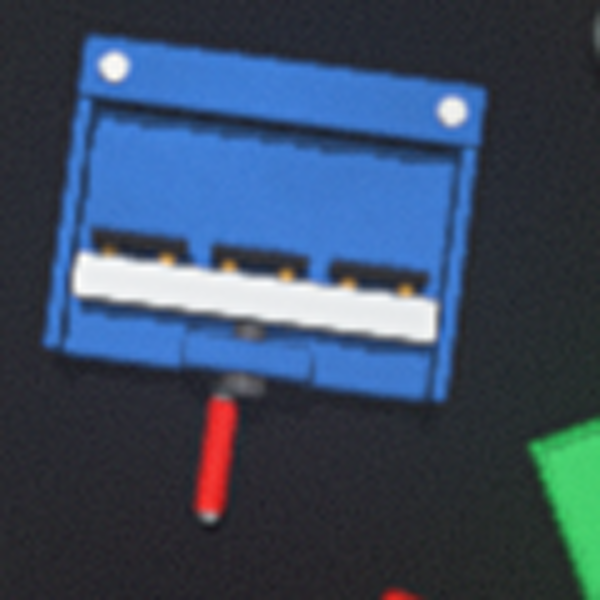

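The crop shows the white rim at (199,234), blue at (171,207) and orange at (161,231), with the holder rim at (188,162). The vise is yawed about -7.4° and the handle is slightly to the left of the screw. I'll move over the vise for close views.

apply_moves([
  [0, 0, -0.2, 0, 0, -1, 1],
  [0, 0, -0.2, 0, 0, -1, 1],
  [0, 0, -0.2, 0, 0, -1, 1],
  [0, 0, -0.2, 0, 0, -1, 1],
  [0, 0, -0.2, 0, 0, -1, 1],
  [0, 0, -0.2, 0, 0, -1, 1],
  [0, 0, -0.2, 0, 0, -1, 1],
], grip_force=30)

```text
time: 0.98
tool_pos: [217.9, -558.7, 286.9]
tcp_rot: [-179.9, -0.0, 53.5]
ft_force: [1.2, -0.3, 0.3]
finger_gap: 85.6
grip_force: 0.0
```

apply_moves([
  [0, 0, -0.2, 0, 0, -1, 1],
  [0, 0, -0.2, 0, 0, -1, 1],
  [0, 0, -0.2, 0, 0, -1, 1],
  [0, 0, -0.2, 0, 0, -1, 1],
  [0, 0, -0.2, 0, 0, -1, 1],
  [0, 0, -0.2, 0, 0, -1, 1],
  [0, 0, 0, 0, 0, -0.4, 1],
])

```text
time: 1.85
tool_pos: [218.0, -559.1, 323.4]
tcp_rot: [180.0, 0.0, 82.8]
ft_force: [0.5, -0.7, 0.9]
finger_gap: 85.1
grip_force: 0.0
```

apply_moves([
  [0.948, 0.3, 0, 0, 0, 0, 1],
  [0.948, 0.3, 0, 0, 0, 0, 1],
  [0.948, 0.3, 0, 0, 0, 0, 1],
  [0.948, 0.3, 0, 0, 0, 0, 1],
  [0.948, 0.3, 0, 0, 0, 0, 1],
  [0.948, 0.3, 0, 0, 0, 0, 1],
  [0.948, 0.3, 0, 0, 0, 0, 1],
  [0.948, 0.3, 0, 0, 0, 0, 1],
])

```text
time: 2.85
tool_pos: [318.4, -341.4, 322.7]
tcp_rot: [-180.0, -0.0, 82.7]
ft_force: [1.1, 0.6, 0.0]
finger_gap: 85.7
grip_force: 0.0
```

apply_moves([
  [0.948, 0.3, 0, 0, 0, 0, 1],
  [0.948, 0.3, 0, 0, 0, 0, 1],
  [0.948, 0.3, 0, 0, 0, 0, 1],
  [0.948, 0.3, 0, 0, 0, 0, 1],
  [0.948, 0.3, 0, 0, 0, 0, 1],
  [0.948, 0.3, 0, 0, 0, 0, 1],
  [0.948, 0.3, 0, 0, 0, 0, 1],
  [0.948, 0.3, 0, 0, 0, 0, 1],
])

```text
time: 3.85
tool_pos: [418.6, -124.8, 322.8]
tcp_rot: [-180.0, -0.0, 82.7]
ft_force: [0.2, -0.6, -0.5]
finger_gap: 85.3
grip_force: 0.0
```

apply_moves([
  [0.948, 0.3, 0, 0, 0, 0, 1],
  [0.948, 0.3, 0, 0, 0, 0, 1],
  [0.948, 0.3, 0, 0, 0, 0, 1],
  [0.948, 0.3, 0, 0, 0, 0, 1],
  [0.948, 0.3, 0, 0, 0, 0, 1],
  [0.948, 0.3, 0, 0, 0, 0, 1],
  [0.948, 0.3, 0, 0, 0, 0, 1],
  [0.948, 0.3, 0, 0, 0, 0, 1],
])

```text
time: 4.85
tool_pos: [518.8, 91.6, 322.6]
tcp_rot: [-180.0, 0.0, 82.7]
ft_force: [-0.2, -0.1, 0.6]
finger_gap: 85.2
grip_force: 0.0
```

apply_moves([
  [0, 0, 0, 0, 0, 0, 1],
  [0, 0, 0, 0, 0, 0, 1],
])

```text
time: 5.1
tool_pos: [518.4, 90.3, 322.8]
tcp_rot: [-179.9, 0.0, 82.7]
ft_force: [-0.2, -0.7, 0.8]
finger_gap: 85.3
grip_force: 0.0
```

Run:
```python
from h import *
import json
s=sense(); i=snapshot('wrist'); cv2.imwrite("pics/w1.png",i[:,:,::-1])
json.dump({k:np.array(s[k]).tolist() for k in('tool_pos','tcp_rot')},open('w1.json','w')); print(s['time'],s['tool_pos'],s['tcp_rot'],s['finger_gap'])
```

```text
5.1 [518.35742092  90.32504215 322.79265231] [-1.79945229e+02  3.42577134e-02  8.27185387e+01] 85.25830310895527
```

View pics/w1.png

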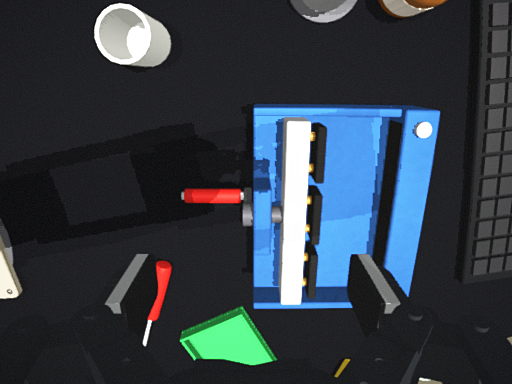

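The wrist view shows the vise from (252,105) to (437,308), the handle at (182-243,196), the three pads at x ≈ 320 and the white cup rim at (123,36). I'll zoom in for precise edges.

Run:
```python
import cv2
i=cv2.imread('pics/w1.png'); cv2.imwrite('pics/c3.png',cv2.resize(i[98:313,175:445],None,fx=2.75,fy=2.75,interpolation=cv2.INTER_CUBIC))
```

```text
(no output)
```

View pics/c3.png

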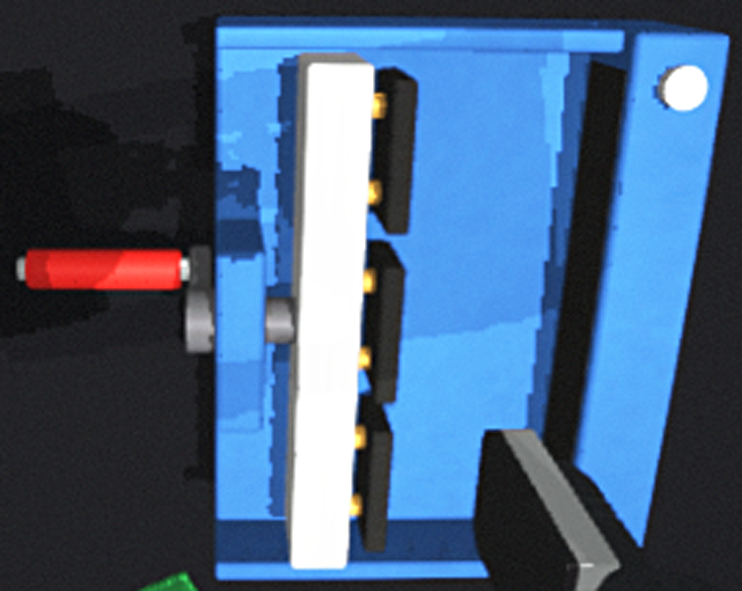

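```bash
cat > fit.py <<'E'
from h import *
import json
from scipy.optimize import least_squares
C=cam('wrist',json.load(open('w1.json'))); T=cam('top')
px=lambda a:np.array(a,float)/2.75+[175,98]
pads=unproj(C,px([(416,80),(407,233),(404,262),(393,403),(391,430),(383,550)]),105)
py=np.array([106,44,31,-31,-44,-106])
jaw=unproj(C,px([(638,38),(608,250),(578,460)]),105)
wp=unproj(C,px([(230,50),(600,52)]),96); wm=unproj(C,px([(230,562),(470,562)]),96)
def V(p,q): c,s=np.cos(p[2]),np.sin(p[2]); d=q[:,:2]-p[:2]; return np.c_[d@[c,s],d@[-s,c]]
def res(p): 
    a=V(p,pads)
    return np.r_[a[:,0]+45-p[3],a[:,1]-py,V(p,jaw)[:,0]-45,V(p,wp)[:,1]-116,V(p,wm)[:,1]+116]
r=least_squares(res,[590,20,-.13,5.],loss='soft_l1'); p=r.x
if __name__=='__main__':
    print(p.round(2),np.degrees(p[2])); print(res(p).round(1))
    print('screw w',unproj(C,px((685,88)),108)[0].round(1),'top',unproj(T,(242.8,138.2),108)[0].round(1))
    c,s=np.cos(p[2]),np.sin(p[2])
    th=p[3]/3; w=lambda v:np.array([p[0]+c*v[0]-s*v[1],p[1]+s*v[0]+c*v[1],v[2]])
    for t in np.arange(-1.5,1.6,.25): print(t.round(2),proj(C,w((-174,-40*np.sin(t),82+40*np.cos(t)))).round(1)[0],end=' ')
    print('handle px',px((104,269)))
    i=cv2.imread('pics/top0.png').astype(int)
    for n,uv in [('white',(199.3,233.7)),('blue',(171.3,206.6)),('orange',(161.1,231.)),('holder',(187.8,161.7)),('tray',(370.5,216.3))]:
        print(n,unproj(T,uv,{'holder':85,'tray':22}.get(n,90))[0].round(1))
    print('white by wrist',unproj(C,(122.5,36.5),90)[0].round(1), 'brush top', unproj(T,(183.6,157),190)[0].round(1))
    q=unproj(T,cv2.boxPoints(((370.5,216.3),(38,84.4),69.86)),22); print('traybox',q.round(0).tolist())
E
python3 fit.py
```

```text
[ 6.2127e+02  4.2300e+00 -1.3000e-01  7.4600e+00] -7.356441603676104
[-0.1  0.4 -0.  -0.3 -0.3  0.3 -1.5  0.6  1.6  1.1  1.2  2.3  0.3 -0.4
  0.1 -1.7 -1.3 -0.6 -1.5]
screw w [698.7  98.2 108. ] top [697.3  98.2 108. ]
-1.5 [199.3 181.3] -1.25 [198.1 185.6] -1.0 [197.  191.8] -0.75 [196.2 199.7] -0.5 [195.8 208.7] -0.25 [195.7 218. ] 0.0 [196. 227.] 0.25 [196.7 234.8] 0.5 [197.7 240.9] 0.75 [198.8 245. ] 1.0 [200.1 246.8] 1.25 [201.4 246.4] 1.5 [202.6 244. ] handle px [212.81818182 195.81818182]
white [402.9 230.2  90. ]
blue [485.7 318.1  90. ]
orange [410.3 348.3  90. ]
holder [626.4 270.   85. ]
tray [ 459.9 -316.3   22. ]
white by wrist [403.6 228.2  90. ] brush top [626.2 267.1 190. ]
traybox [[470.0, -166.0, 22.0], [566.0, -427.0, 22.0], [450.0, -468.0, 22.0], [355.0, -208.0, 22.0]]
```

Run:
```python
from fit import *
S=cam('scene'); c,s=np.cos(p[2]),np.sin(p[2])
w=lambda v:np.array([p[0]+c*v[0]-s*v[1],p[1]+s*v[0]+c*v[1],v[2]])
ws=px([(25,268),(183,270)]); ts=np.array([(209,515),(226,398)])/5+[220,125]
for a,b in zip(ws,ts):
    f=lambda P:np.r_[(proj(C,P)-a)[0],2*(proj(T,P)-b)[0]]
    r=least_squares(f,[430,20,90.]); d=r.x[:2]-p[:2]; print(r.x.round(1),r.fun.round(2),'vise',(d@[c,s]).round(1),(d@[-s,c]).round(1))
# scene measurement: red mask endpoints near the handle
i=cv2.imread('pics/scene0.png')[170:205,255:305]; hs=cv2.cvtColor(i,cv2.COLOR_BGR2HSV)
m=cv2.inRange(hs,(0,150,80),(8,255,255))|cv2.inRange(hs,(172,150,80),(180,255,255)); x,y,ww,hh=cv2.boundingRect(m); print('scene red bbox',x+255,y+170,ww,hh)
pt=cv2.findNonZero(m)[:,0]+[255,170]; print('mean',pt.mean(0))
for th in (-.87,2.49,3.0,3.4,3.7): 
    P=[w((-174+k,-40*np.sin(th),82+40*np.cos(th))) for k in(-35,0,35)]
    print(th,'scene',proj(S,P).round(0).tolist(),'wrist',proj(C,P).round(0).tolist()[1],'top',proj(T,P).round(0).tolist()[1])
```

```text
[421.1  36.9  38.7] [-0.15 -0.09  0.14 -0.17] vise -202.7 6.7
[495.6  26.5  39.6] [-0.02 -0.    0.01 -0.02] vise -127.5 6.0
scene red bbox 268 182 23 13
mean [278.94155844 187.76623377]
-0.87 scene [[297.0, 170.0], [286.0, 174.0], [274.0, 177.0]] wrist [197.0, 196.0] top [256.0, 218.0]
2.49 scene [[286.0, 176.0], [275.0, 179.0], [265.0, 182.0]] wrist [206.0, 221.0] top [273.0, 220.0]
3.0 scene [[289.0, 181.0], [278.0, 185.0], [268.0, 188.0]] wrist [206.0, 205.0] top [267.0, 219.0]
3.4 scene [[291.0, 184.0], [281.0, 187.0], [270.0, 191.0]] wrist [205.0, 194.0] top [262.0, 219.0]
3.7 scene [[293.0, 185.0], [283.0, 188.0], [272.0, 192.0]] wrist [204.0, 187.0] top [259.0, 218.0]
```

apply_moves([
  [0.586, -0.629, 0, 0, 0, 0, 1],
  [0.586, -0.629, 0, 0, 0, 0, 1],
  [0.586, -0.629, 0, 0, 0, 0, 1],
  [0.586, -0.629, 0, 0, 0, 0, 1],
  [0.586, -0.629, 0, 0, 0, 0, 1],
  [0.586, -0.629, 0, 0, 0, 0, 1],
  [0.586, -0.629, 0, 0, 0, 0, 1],
  [0, 0, 0.5, 0, 0, 0, 1],
])

```text
time: 6.15
tool_pos: [403.3, 229.9, 309.4]
tcp_rot: [179.8, -0.1, 82.8]
ft_force: [0.4, -0.2, 0.1]
finger_gap: 85.0
grip_force: 0.0
```

apply_moves([
  [0, 0, 0.951, 0, 0, 0, 1],
  [0, 0, 0.951, 0, 0, 0, 1],
  [0, 0, 0.951, 0, 0, 0, 1],
  [0, 0, 0.951, 0, 0, 0, 1],
  [0, 0, 0, 0, 0, 0, 1],
])

```text
time: 6.78
tool_pos: [401.7, 227.6, 191.0]
tcp_rot: [-179.7, 0.2, 82.6]
ft_force: [-0.0, -0.7, -0.3]
finger_gap: 85.5
grip_force: 0.0
```

Run:
```python
from h import *
import json
s=sense(); i=snapshot('wrist'); cv2.imwrite("pics/w2.png",i[:,:,::-1])
json.dump({k:np.array(s[k]).tolist() for k in('tool_pos','tcp_rot')},open('w2.json','w')); print(s['time'],s['tool_pos'],s['tcp_rot'])
C=cam('wrist',s)
for n,c in (('white',(403,229)),('blue',(485.7,318.1)),('orange',(410.3,348.3)),('holder',(626.4,270))): print(n,proj(C,[*c,85 if n=='holder' else 90])[0].round(0))
```

```text
6.775 [401.74849625 227.55792838 190.96088046] [-179.72484363    0.18989388   82.6470293 ]
white [255. 191.]
blue [365.  45.]
orange [242.  10.]
holder [554.  99.]
```

View pics/w2.png

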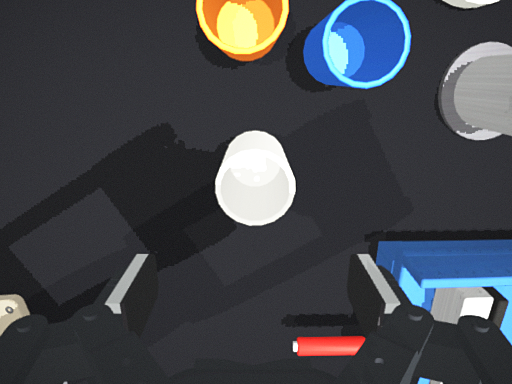

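The white rim is centred at (255,186), blue at (366,43) and orange at (242,10). All are within about 3 mm of the estimates. I'll descend, grasp white and lift it.

apply_moves([
  [0.14, 0.04, 0.83, 0, 0, 0, 1],
  [0, 0, 0.83, 0, 0, 0, 1],
  [0, 0, 0.83, 0, 0, 0, 1],
  [0, 0, 0.83, 0, 0, 0, 1],
  [0, 0, 0.83, 0, 0, 0, 1],
  [0, 0, 0, 0, 0, 0, 0.4],
  [0, 0, 0, 0, 0, 0, 0.4],
  [0, 0, 0, 0, 0, 0, 0.4],
])

```text
time: 7.82
tool_pos: [406.1, 233.9, 71.3]
tcp_rot: [179.9, -0.1, 82.7]
ft_force: [0.7, -0.3, -0.3]
finger_gap: 57.0
grip_force: 32.3
```

apply_moves([
  [0, 0, 0, 0, 0, 0, 0.4],
  [0, 0, 0, 0, 0, 0, 0.4],
])

```text
time: 8.07
tool_pos: [406.1, 234.0, 71.2]
tcp_rot: [179.9, -0.1, 82.7]
ft_force: [-0.3, -0.1, 6.8]
finger_gap: 57.6
grip_force: 32.5
```

apply_moves([
  [0, 0, -0.867, 0, 0, 0, 0.4],
  [0, 0, -0.867, 0, 0, 0, 0.4],
  [0, 0, -0.867, 0, 0, 0, 0.4],
  [0, 0, -0.867, 0, 0, 0, 0.4],
  [0, 0, -0.867, 0, 0, 0, 0.4],
  [-0.705, 0.647, 0, 0, 0, 0, 0.4],
  [-0.705, 0.647, 0, 0, 0, 0, 0.4],
  [-0.705, 0.647, 0, 0, 0, 0, 0.4],
])

```text
time: 9.07
tool_pos: [455.0, 162.5, 199.8]
tcp_rot: [180.0, -0.0, 82.7]
ft_force: [0.1, -0.1, -1.5]
finger_gap: 57.5
grip_force: 33.1
```

apply_moves([
  [-0.705, 0.647, 0, 0, 0, 0, 0.4],
  [-0.705, 0.647, 0, 0, 0, 0, 0.4],
  [-0.705, 0.647, 0, 0, 0, 0, 0.4],
  [-0.705, 0.647, 0, 0, 0, 0, 0.4],
  [-0.705, 0.647, 0, 0, 0, 0, 0.4],
  [-0.705, 0.647, 0, 0, 0, 0, 0.4],
  [-0.705, 0.647, 0, 0, 0, 0, 0.4],
  [-0.705, 0.647, 0, 0, 0, 0, 0.4],
])

```text
time: 10.07
tool_pos: [587.6, -25.1, 199.5]
tcp_rot: [-180.0, -0.0, 82.7]
ft_force: [-0.2, 0.5, -2.1]
finger_gap: 56.9
grip_force: 33.1
```

apply_moves([
  [-0.705, 0.647, 0, 0, 0, 0, 0.4],
  [-0.705, 0.647, 0, 0, 0, 0, 0.4],
  [0, 0, 0, 0, 0, 0, 0.4],
  [0, 0, 0, 0, 0, 0, 0.4],
  [0, 0, 0, 0, 0, 0, 0.4],
])

```text
time: 10.7
tool_pos: [620.1, -70.4, 199.7]
tcp_rot: [-180.0, -0.0, 82.8]
ft_force: [-0.4, 0.4, -1.4]
finger_gap: 57.3
grip_force: 33.2
```

Run:
```python
from h import *
s=sense(); i=snapshot('wrist'); cv2.imwrite("pics/w3.png",i[:,:,::-1]); print(s['time'],s['tool_pos'],s['tcp_rot'])
```

```text
10.7 [620.06020382 -70.36563615 199.66410241] [-1.79975975e+02 -1.51329976e-02  8.27681043e+01]
```

View pics/w3.png

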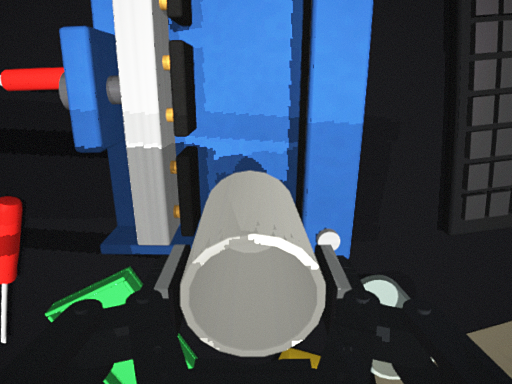

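The cup hangs at slot y=-75, between the pads (x≈195) and the fixed jaw (x≈305). I'll lower and release it.

apply_moves([
  [0, 0, 0.75, 0, 0, 0, 0.4],
  [0, 0, 0.75, 0, 0, 0, 0.4],
  [0, 0, 0.6, 0, 0, 0, 0.4],
  [0, 0, 0.15, 0, 0, 0, 0.4],
  [0, 0, 0, 0, 0, 0, 0.4],
  [0, 0, 0, 0, 0, 0, 0.4],
])

```text
time: 11.5
tool_pos: [621.0, -71.2, 133.0]
tcp_rot: [179.9, 0.0, 82.7]
ft_force: [0.6, -0.6, -1.8]
finger_gap: 56.9
grip_force: 33.2
```

apply_moves([
  [0, 0, 0.06, 0, 0, 0, 0.4],
  [0, 0, 0, 0, 0, 0, 0.85],
  [0, 0, 0, 0, 0, 0, 0.85],
  [0, 0, 0, 0, 0, 0, 0.85],
  [0, 0, -0.7, 0, 0, 0, 0.85],
  [0, 0, -1, 0, 0, 0, 0.85],
  [0, 0, -1, 0, 0, 0, 0.85],
])

```text
time: 12.38
tool_pos: [620.7, -71.2, 214.0]
tcp_rot: [179.9, 0.0, 82.7]
ft_force: [0.9, -0.2, -0.0]
finger_gap: 72.6
grip_force: 0.0
```

apply_moves([
  [0.879, -0.436, 0, 0, 0, 0, 1],
  [0.879, -0.436, 0, 0, 0, 0, 1],
  [0.879, -0.436, 0, 0, 0, 0, 1],
  [0.879, -0.436, 0, 0, 0, 0, 1],
  [0.879, -0.436, 0, 0, 0, 0, 1],
  [0.879, -0.436, 0, 0, 0, 0, 1],
  [0.879, -0.436, 0, 0, 0, 0, 1],
])

```text
time: 13.25
tool_pos: [553.1, 124.5, 213.5]
tcp_rot: [179.9, -0.0, 82.7]
ft_force: [0.3, -0.1, -0.0]
finger_gap: 85.8
grip_force: 0.0
```

apply_moves([
  [0.879, -0.436, 0, 0, 0, 0, 1],
  [0.879, -0.436, 0, 0, 0, 0, 1],
  [0.879, -0.436, 0, 0, 0, 0, 1],
  [0.879, -0.436, 0, 0, 0, 0, 1],
  [0.879, -0.436, 0, 0, 0, 0, 1],
  [0.879, -0.436, 0, 0, 0, 0, 1],
  [0.879, -0.436, 0, 0, 0, 0, 1],
])

```text
time: 14.12
tool_pos: [485.7, 319.3, 213.5]
tcp_rot: [179.9, -0.1, 82.7]
ft_force: [-0.4, -0.0, 0.6]
finger_gap: 85.3
grip_force: 0.0
```

apply_moves([
  [0, 0, 0, 0, 0, -1, 1],
  [0, 0, 0, 0, 0, -1, 1],
  [0, 0, 0, 0, 0, -1, 1],
  [0, 0, 0, 0, 0, -1, 1],
  [0, 0, 0, 0, 0, -1, 1],
  [0, 0, 0, 0, 0, -1, 1],
  [0, 0, 0, 0, 0, -0.5, 1],
  [0, 0, 0, 0, 0, 0, 1],
])

```text
time: 15.12
tool_pos: [486.0, 318.4, 213.1]
tcp_rot: [179.9, -0.0, 112.5]
ft_force: [-0.3, -0.1, -0.0]
finger_gap: 85.2
grip_force: 0.0
```

```bash
cat > cups.py <<'E'
from h import *
# rim centre via least squares: render predicted rim (outer r 29 / inner 25 ) vs colour mask silhouette of the cup
RNG={'blue':((100,150,50),(125,255,255)),'orange':((5,150,60),(20,255,255)),'white':((0,0,150),(180,60,255))}
def sil(C,x,y,zb=0):
    a=np.linspace(0,2*np.pi,60); ring=lambda z:np.c_[x+29*np.cos(a),y+29*np.sin(a),0*a+z]
    return cv2.convexHull(np.r_[proj(C,ring(zb)),proj(C,ring(zb+90))].astype(np.float32))
def fitcup(img,C,col,guess,zb=0,R=60):
    hs=cv2.cvtColor(img,cv2.COLOR_RGB2HSV); m=cv2.inRange(hs,*RNG[col])
    roi=np.zeros_like(m); a=np.linspace(0,6.28,40)
    cv2.fillPoly(roi,[sil(C,*guess,zb).round().astype(np.int32)],255); roi=cv2.dilate(roi,np.ones((25,25)))
    m&=roi
    n,l,st,_=cv2.connectedComponentsWithStats(m); k=1+st[1:,4].argmax() if n>1 else 0
    h=cv2.convexHull(cv2.findNonZero((l==k).astype(np.uint8))); h0=np.zeros_like(m); cv2.fillPoly(h0,[h],255)
    from scipy.optimize import minimize
    def cost(p):
        z=np.zeros_like(m); cv2.fillPoly(z,[(sil(C,*p,zb)*16).round().astype(np.int32)],255,cv2.LINE_AA,4); return np.abs(z.astype(int)-h0).sum()/255
    r=minimize(cost,guess,method='Nelder-Mead',options=dict(initial_simplex=[guess,(guess[0]+8,guess[1]),(guess[0],guess[1]+8)]))
    return r.x.round(1),round(r.fun),int(st[k,4])
E
python3 - <<'E'
from cups import *
s=sense(); i=snapshot('wrist'); t=snapshot('top'); cv2.imwrite("pics/w4.png",i[:,:,::-1]); print(s['time'],s['tool_pos'],s['tcp_rot'])
C=cam('wrist',s); T=cam('top')
for n,g in (('blue',(485.7,318.1)),('orange',(410.3,348.3))): print(n,fitcup(i,C,n,g),fitcup(t,T,n,g))
E
```

```text
15.125 [485.99714707 318.44360912 213.12331487] [ 1.79894505e+02 -9.39627544e-03  1.12500909e+02]
blue (array([486.6, 320.3]), 118, 4263) (array([493.6, 301.9]), 271, 99)
orange (array([413.7, 351. ]), 2258, 2672) (array([410.5, 353.4]), 164, 222)
```

View pics/w4.png

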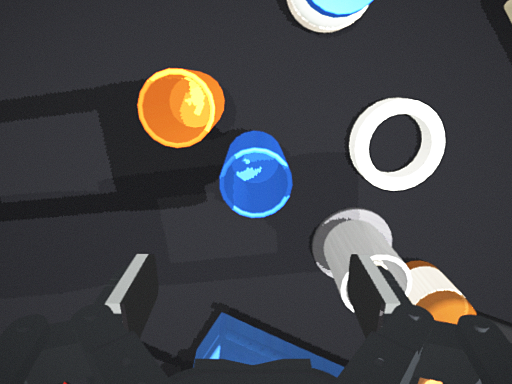

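The blue rim is centred at (256,183), which fits to (486.6,320.3). Orange is at (179,107). I'll grasp blue.

apply_moves([
  [0.04, 0.04, 0.953, 0, 0, 0, 1],
  [0, 0, 0.953, 0, 0, 0, 1],
  [0, 0, 0.953, 0, 0, 0, 1],
  [0, 0, 0.953, 0, 0, 0, 1],
  [0, 0, 0.953, 0, 0, 0, 1],
  [0, 0, 0, 0, 0, 0, 1],
  [0, 0, 0, 0, 0, 0, 0.4],
  [0, 0, 0, 0, 0, 0, 0.4],
])

```text
time: 16.23
tool_pos: [487.6, 320.5, 70.8]
tcp_rot: [179.8, -0.0, 112.5]
ft_force: [-0.8, -0.3, 2.6]
finger_gap: 57.1
grip_force: 31.9
```

apply_moves([
  [0, 0, 0, 0, 0, 0, 0.4],
  [0, 0, 0, 0, 0, 0, 0.4],
  [0, 0, 0, 0, 0, 0, 0.4],
])

```text
time: 16.6
tool_pos: [487.6, 320.6, 70.7]
tcp_rot: [179.8, -0.0, 112.5]
ft_force: [-0.1, 0.1, 7.1]
finger_gap: 57.2
grip_force: 32.3
```

Run:
```python
from h import *
import json
t=snapshot('top'); cv2.imwrite('pics/t2.png',t[:,:,::-1])
T=cam('top'); hs=cv2.cvtColor(t,cv2.COLOR_RGB2HSV); m=cv2.inRange(hs,(5,150,60),(20,255,255)); m[:, :130]=0;m[:,190:]=0;m[:200]=0
p=cv2.findNonZero(m)[:,0]; print(p.min(0),p.max(0))
m0=cv2.inRange(cv2.cvtColor(cv2.imread('pics/top0.png'),cv2.COLOR_BGR2HSV),(5,150,60),(20,255,255));m0[:, :130]=0;m0[:,190:]=0;m0[:200]=0
p=cv2.findNonZero(m0)[:,0]; print(p.min(0),p.max(0))
```

```text
[151 222] [174 240]
[151 221] [174 240]
```

apply_moves([
  [0, 0, -0.867, 0, 0, 1, 0.4],
  [0, 0, -0.867, 0, 0, 1, 0.4],
  [0, 0, -0.867, 0, 0, 1, 0.4],
  [0, 0, -0.867, 0, 0, 1, 0.4],
  [0, 0, -0.867, 0, 0, 1, 0.4],
  [0, 0, 0, 0, 0, 1, 0.4],
  [0, 0, 0, 0, 0, 0.5, 0.4],
])

```text
time: 17.52
tool_pos: [486.4, 319.9, 199.5]
tcp_rot: [179.9, -0.0, 82.6]
ft_force: [-0.9, 0.6, -1.8]
finger_gap: 57.3
grip_force: 33.1
```

apply_moves([
  [-0.824, 0.506, 0, 0, 0, 0, 0.4],
  [-0.824, 0.506, 0, 0, 0, 0, 0.4],
  [-0.824, 0.506, 0, 0, 0, 0, 0.4],
  [-0.824, 0.506, 0, 0, 0, 0, 0.4],
  [-0.824, 0.506, 0, 0, 0, 0, 0.4],
  [-0.824, 0.506, 0, 0, 0, 0, 0.4],
])

```text
time: 18.27
tool_pos: [558.1, 160.3, 198.9]
tcp_rot: [180.0, -0.0, 82.7]
ft_force: [-0.4, 0.4, -1.4]
finger_gap: 57.3
grip_force: 33.1
```

apply_moves([
  [-0.824, 0.506, 0, 0, 0, 0, 0.4],
  [-0.824, 0.506, 0, 0, 0, 0, 0.4],
  [-0.824, 0.506, 0, 0, 0, 0, 0.4],
  [-0.824, 0.506, 0, 0, 0, 0, 0.4],
  [-0.824, 0.506, 0, 0, 0, 0, 0.4],
  [-0.824, 0.506, 0, 0, 0, 0, 0.4],
  [0, 0, 0, 0, 0, 0, 0.4],
  [0, 0, 0, 0, 0, 0, 0.4],
])

```text
time: 19.27
tool_pos: [629.1, 2.8, 198.5]
tcp_rot: [-180.0, -0.0, 82.7]
ft_force: [0.4, -0.4, -1.4]
finger_gap: 57.4
grip_force: 33.1
```

apply_moves([
  [0, 0, 0.75, 0, 0, 0, 0.4],
  [0, 0, 0.75, 0, 0, 0, 0.4],
  [0, 0, 0.6, 0, 0, 0, 0.4],
  [0, 0, 0.17, 0, 0, 0, 0.4],
  [0, 0, 0, 0, 0, 0, 0.4],
  [0, 0, 0, 0, 0, 0, 0.85],
  [0, 0, 0, 0, 0, 0, 0.85],
  [0, 0, 0, 0, 0, 0, 0.85],
])

```text
time: 20.27
tool_pos: [629.5, 2.5, 130.6]
tcp_rot: [180.0, -0.0, 82.7]
ft_force: [-0.1, 0.7, 0.2]
finger_gap: 72.7
grip_force: 0.0
```

apply_moves([
  [0, 0, -0.7, 0, 0, 0, 0.85],
  [0, 0, -1, 0, 0, 0, 0.85],
  [0, 0, -1, 0, 0, 0, 0.85],
  [0.754, -0.621, 0, 0, 0, 0, 1],
  [0.754, -0.621, 0, 0, 0, 0, 1],
  [0.754, -0.621, 0, 0, 0, 0, 1],
  [0.754, -0.621, 0, 0, 0, 0, 1],
  [0.754, -0.621, 0, 0, 0, 0, 1],
])

```text
time: 21.28
tool_pos: [551.3, 127.3, 213.5]
tcp_rot: [179.9, -0.0, 82.7]
ft_force: [0.2, 0.3, -0.3]
finger_gap: 85.4
grip_force: 0.0
```

apply_moves([
  [0.754, -0.621, 0, 0, 0, 0, 1],
  [0.754, -0.621, 0, 0, 0, 0, 1],
  [0.754, -0.621, 0, 0, 0, 0, 1],
  [0.754, -0.621, 0, 0, 0, 0, 1],
  [0.754, -0.621, 0, 0, 0, 0, 1],
  [0.754, -0.621, 0, 0, 0, 0, 1],
  [0.754, -0.621, 0, 0, 0, 0, 1],
  [0.754, -0.621, 0, 0, 0, 0, 1],
])

```text
time: 22.28
tool_pos: [426.3, 325.9, 213.5]
tcp_rot: [179.9, -0.1, 82.7]
ft_force: [0.2, -0.1, -0.7]
finger_gap: 85.5
grip_force: 0.0
```

apply_moves([
  [0.754, -0.621, 0, 0, 0, 0, 1],
  [0, 0, 0, 0, 0, 0, 1],
  [0, 0, 0, 0, 0, 0, 1],
  [0, 0, 0, 0, 0, 0, 1],
])

```text
time: 22.78
tool_pos: [411.4, 349.0, 211.9]
tcp_rot: [180.0, -0.0, 82.7]
ft_force: [0.4, -0.2, 0.6]
finger_gap: 85.6
grip_force: 0.0
```

Run:
```python
from cups import *
s=sense(); i=snapshot('wrist'); t=snapshot('top'); cv2.imwrite("pics/w5.png",i[:,:,::-1]); cv2.imwrite("pics/t3.png",t[:,:,::-1]); print(s['time'],s['tool_pos'],s['tcp_rot'])
print(fitcup(i,cam('wrist',s),'orange',(411,350)))
```

```text
22.775 [411.38510085 348.99713229 211.92419527] [ 1.79964897e+02 -9.54379388e-03  8.26656937e+01]
(array([410.3, 351.3]), 121, 4070)
```

apply_moves([
  [0.06, -0.045, 0.947, 0, 0, 0, 1],
  [0, 0, 0.947, 0, 0, 0, 1],
  [0, 0, 0.947, 0, 0, 0, 1],
  [0, 0, 0.947, 0, 0, 0, 1],
  [0, 0, 0.947, 0, 0, 0, 1],
  [0, 0, 0, 0, 0, 0, 1],
  [0, 0, 0, 0, 0, 0, 0.4],
  [0, 0, 0, 0, 0, 0, 0.4],
])

```text
time: 23.88
tool_pos: [411.0, 352.3, 71.5]
tcp_rot: [179.9, -0.1, 82.7]
ft_force: [-0.1, 0.1, -1.0]
finger_gap: 58.3
grip_force: 32.4
```

apply_moves([
  [0, 0, 0, 0, 0, 0, 0.4],
  [0, 0, 0, 0, 0, 0, 0.4],
  [0, 0, -0.867, 0, 0, 0, 0.4],
  [0, 0, -0.867, 0, 0, 0, 0.4],
  [0, 0, -0.867, 0, 0, 0, 0.4],
  [0, 0, -0.867, 0, 0, 0, 0.4],
  [0, 0, -0.867, 0, 0, 0, 0.4],
])

```text
time: 24.75
tool_pos: [409.5, 351.5, 200.6]
tcp_rot: [180.0, -0.0, 82.7]
ft_force: [0.1, 0.3, -2.1]
finger_gap: 57.8
grip_force: 33.1
```

apply_moves([
  [-0.672, 0.728, 0, 0, 0, 0, 0.4],
  [-0.672, 0.728, 0, 0, 0, 0, 0.4],
  [-0.672, 0.728, 0, 0, 0, 0, 0.4],
  [-0.672, 0.728, 0, 0, 0, 0, 0.4],
  [-0.672, 0.728, 0, 0, 0, 0, 0.4],
  [-0.672, 0.728, 0, 0, 0, 0, 0.4],
])

```text
time: 25.5
tool_pos: [524.7, 214.2, 199.7]
tcp_rot: [180.0, -0.0, 82.7]
ft_force: [0.4, -0.0, -1.1]
finger_gap: 58.1
grip_force: 33.1
```

apply_moves([
  [-0.672, 0.728, 0, 0, 0, 0, 0.4],
  [-0.672, 0.728, 0, 0, 0, 0, 0.4],
  [-0.672, 0.728, 0, 0, 0, 0, 0.4],
  [-0.672, 0.728, 0, 0, 0, 0, 0.4],
  [-0.672, 0.728, 0, 0, 0, 0, 0.4],
  [-0.672, 0.728, 0, 0, 0, 0, 0.4],
  [0, 0, 0, 0, 0, 0, 0.4],
  [0, 0, 0, 0, 0, 0, 0.4],
])

```text
time: 26.5
tool_pos: [638.6, 78.8, 199.3]
tcp_rot: [-180.0, -0.0, 82.7]
ft_force: [-0.2, -0.3, -0.6]
finger_gap: 57.7
grip_force: 33.2
```

apply_moves([
  [-0.04, 0, 0.75, 0, 0, 0, 0.4],
  [0, 0, 0.75, 0, 0, 0, 0.4],
  [0, 0, 0.6, 0, 0, 0, 0.4],
  [0, 0, 0.17, 0, 0, 0, 0.4],
  [0, 0, 0, 0, 0, 0, 0.4],
  [0, 0, 0, 0, 0, 0, 0.85],
  [0, 0, 0, 0, 0, 0, 0.85],
  [0, 0, 0, 0, 0, 0, 0.85],
])

```text
time: 27.5
tool_pos: [639.0, 77.3, 131.6]
tcp_rot: [180.0, -0.0, 82.7]
ft_force: [-0.2, -1.0, -0.0]
finger_gap: 72.4
grip_force: 0.0
```

apply_moves([
  [0, 0, -0.7, 0, 0, 0, 0.85],
  [0, 0, -1, 0, 0, 0, 0.85],
  [0, 0, -1, 0, 0, 0, 0.85],
  [0, 0, -1, 0, 0, 0, 0.85],
  [0, 0, -1, 0, 0, 0, 0.85],
])

```text
time: 28.12
tool_pos: [639.0, 77.2, 275.4]
tcp_rot: [179.9, -0.0, 82.7]
ft_force: [0.1, -0.5, -0.3]
finger_gap: 72.4
grip_force: 0.0
```

apply_moves([
  [-0.326, -0.881, 0, 0, 0, 0, 0.85],
  [-0.326, -0.881, 0, 0, 0, 0, 0.85],
  [-0.326, -0.881, 0, 0, 0, 0, 0.85],
  [-0.326, -0.881, 0, 0, 0, 0, 0.85],
  [-0.326, -0.881, 0, 0, 0, 0, 0.85],
  [-0.326, -0.881, 0, 0, 0, 0, 0.85],
  [-0.326, -0.881, 0, 0, 0, 0, 0.85],
])

```text
time: 29.0
tool_pos: [446.0, 32.6, 274.2]
tcp_rot: [179.9, -0.0, 82.7]
ft_force: [-0.3, 0.7, 0.3]
finger_gap: 72.3
grip_force: 0.0
```

apply_moves([
  [0, 0, 0, 0, 0, -1, 0.85],
  [0, 0, 0, 0, 0, -1, 0.85],
  [0, 0, 0, 0, 0, -1, 0.85],
  [0, 0, 0, 0, 0, -1, 0.85],
  [0, 0, 0, 0, 0, -1, 0.85],
  [0, 0, 0, 0, 0, -1, 0.85],
  [0, 0, 0, 0, 0, -1, 0.85],
  [0, 0, 0, 0, 0, -1, 0.85],
])

```text
time: 30.0
tool_pos: [446.9, 32.7, 274.2]
tcp_rot: [179.9, 0.1, 119.5]
ft_force: [0.0, 0.0, 0.8]
finger_gap: 72.6
grip_force: 0.0
```

apply_moves([
  [0, 0, 0, 0, 0, -1, 0.85],
  [0, 0, 0, 0, 0, -1, 0.85],
  [0, 0, 0, 0, 0, -1, 0.85],
  [0, 0, 0, 0, 0, -1, 0.85],
  [0, 0, 0, 0, 0, -1, 0.85],
  [0, 0, 0, 0, 0, -1, 0.85],
  [0, 0, 0, 0, 0, -1, 0.85],
  [0, 0, 0, 0, 0, -1, 0.85],
])

```text
time: 31.0
tool_pos: [446.9, 32.7, 274.2]
tcp_rot: [180.0, 0.1, 156.2]
ft_force: [0.2, -0.2, -0.5]
finger_gap: 72.7
grip_force: 0.0
```

apply_moves([
  [0, 0, 0, 0, 0, -1, 0.85],
  [0, 0, 0, 0, 0, -1, 0.85],
  [0, 0, 0, 0, 0, -1, 0.85],
  [0, 0, 0, 0, 0, -0.62, 0.85],
  [0, 0, 0, 0, 0, 0, 0.85],
  [0, 0, 0, 0, 0, 0, 0.85],
])

```text
time: 31.75
tool_pos: [446.8, 32.7, 273.2]
tcp_rot: [180.0, 0.1, 172.6]
ft_force: [-0.0, 0.5, 0.5]
finger_gap: 72.6
grip_force: 0.0
```

Run:
```python
from h import *
import json
s=sense(); i=snapshot('wrist'); t=snapshot('top');sc=snapshot('scene')
json.dump({k:np.array(s[k]).tolist() for k in('tool_pos','tcp_rot')},open('w6.json','w')); print(s['time'],s['tool_pos'],s['tcp_rot'])
for n,a in (('w6',i),('t4',t),('s4',sc)): cv2.imwrite(f"pics/{n}.png",a[:,:,::-1])
a=cv2.resize(sc[120:280,160:320],(600,600),interpolation=cv2.INTER_CUBIC)
cv2.imwrite('pics/c4.png',np.hstack([cv2.resize(a,(400,400)),cv2.resize(i,(400,300))[:].copy() if 0 else cv2.copyMakeBorder(cv2.resize(i,(400,300)),0,100,0,0,cv2.BORDER_CONSTANT)])[:,:,::-1])
```

```text
31.75 [446.80954902  32.72935444 273.24818763] [1.79995567e+02 7.42601375e-02 1.72589875e+02]
```

View pics/c4.png

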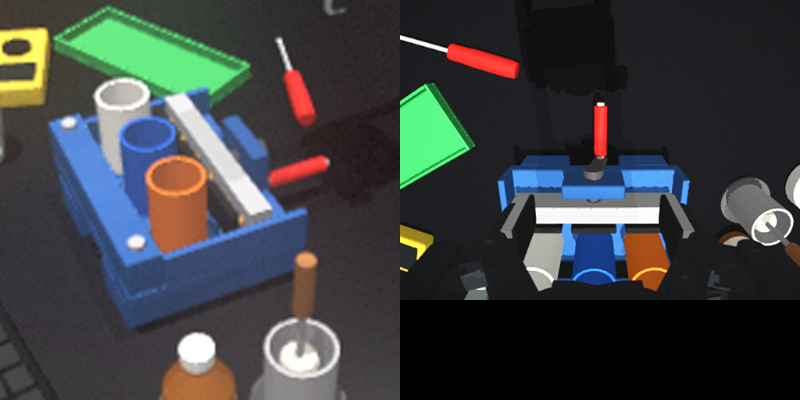

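All three cups stand upright in the slots. The handle in the wrist view runs from about (256,134) to (257,201). I'll refine the handle position.

Run:
```python
from fit import *
C6=cam('wrist',json.load(open('w6.json')))
i=cv2.imread('pics/w6.png'); hs=cv2.cvtColor(i,cv2.COLOR_BGR2HSV)
m=cv2.inRange(hs,(0,150,50),(8,255,255))|cv2.inRange(hs,(172,150,50),(180,255,255)); m[:,:200]=0; m[:,320:]=0;m[:110]=0;m[230:]=0
q=cv2.findNonZero(m)[:,0].astype(float); l=[]
for v in range(int(q[:,1].min()),int(q[:,1].max())+1):
    a=q[q[:,1]==v][:,0]; l.append((a.mean(),v,len(a)))
l=np.array(l); print(l[::8].round(1).tolist(),l[-1])
c,s=np.cos(p[2]),np.sin(p[2])
for z in (42,46,50):
    u=unproj(C6,l[[2,len(l)//2,-3],:2],z); print(z,u.round(1).tolist(),V(p,u).round(1).tolist())
```

```text
[[255.3, 135.0, 7.0], [256.5, 143.0, 18.0], [256.0, 151.0, 17.0], [256.0, 159.0, 17.0], [256.0, 167.0, 17.0], [256.0, 175.0, 17.0], [256.0, 183.0, 17.0], [256.0, 191.0, 17.0], [256.0, 199.0, 15.0]] [258.16666667 200.           6.        ]
42 [[425.7, 38.1, 42.0], [459.7, 33.2, 42.0], [494.7, 29.4, 42.0]] [[-196.6, 6.3], [-162.3, 5.9], [-127.1, 6.5]]
46 [[425.0, 38.1, 46.0], [458.7, 33.3, 46.0], [493.3, 29.5, 46.0]] [[-197.3, 6.3], [-163.3, 5.8], [-128.5, 6.4]]
50 [[424.4, 38.2, 50.0], [457.6, 33.4, 50.0], [491.8, 29.6, 50.0]] [[-198.0, 6.2], [-164.4, 5.8], [-130.0, 6.4]]
```

```bash
cat > crank.py <<'E'
import numpy as np,sys,json
a,b,n=float(sys.argv[1]),float(sys.argv[2]),int(sys.argv[3]); claw=float(sys.argv[4])
t=np.linspace(a,b,n+1); P=np.c_[-40*np.sin(t),-(82+40*np.cos(t))]/30; acc=P[0].copy(); rows=[]
for q in P[1:]:
    d=(q-acc).round(2); acc+=d; rows.append([0,d[0],d[1],0,0,0,claw])
for k in range(0,n,8): print(json.dumps([[float(x) if x else 0 for x in r] for r in rows[k:k+8]]))
E
python3 crank.py 3.297 12.566 24 0
```

```text
[[0, 0.48, -0.17, 0, 0, 0, 0], [0, 0.38, -0.35, 0, 0, 0, 0], [0, 0.22, -0.46, 0, 0, 0, 0], [0, 0.04, -0.51, 0, 0, 0, 0], [0, -0.17, -0.48, 0, 0, 0, 0], [0, -0.33, -0.39, 0, 0, 0, 0], [0, -0.45, -0.24, 0, 0, 0, 0], [0, -0.51, -0.04, 0, 0, 0, 0]]
[[0, -0.49, 0.15, 0, 0, 0, 0], [0, -0.4, 0.32, 0, 0, 0, 0], [0, -0.25, 0.45, 0, 0, 0, 0], [0, -0.06, 0.51, 0, 0, 0, 0], [0, 0.14, 0.49, 0, 0, 0, 0], [0, 0.31, 0.4, 0, 0, 0, 0], [0, 0.45, 0.26, 0, 0, 0, 0], [0, 0.5, 0.07, 0, 0, 0, 0]]
[[0, 0.5, -0.12, 0, 0, 0, 0], [0, 0.41, -0.3, 0, 0, 0, 0], [0, 0.27, -0.44, 0, 0, 0, 0], [0, 0.09, -0.5, 0, 0, 0, 0], [0, -0.11, -0.5, 0, 0, 0, 0], [0, -0.3, -0.42, 0, 0, 0, 0], [0, -0.42, -0.28, 0, 0, 0, 0], [0, -0.51, -0.1, 0, 0, 0, 0]]
```

apply_moves([
  [0, 0.01, 0.98, 0, 0, 0, 0.7],
  [0, 0, 0.98, 0, 0, 0, 0.7],
  [0, 0, 0.98, 0, 0, 0, 0.7],
  [0, 0, 0.98, 0, 0, 0, 0.7],
  [0, 0, 0.98, 0, 0, 0, 0.7],
  [0, 0, 0.98, 0, 0, 0, 0.7],
  [0, 0, 0.98, 0, 0, 0, 0.7],
  [0, 0, 0.5, 0, 0, 0, 0.7],
])

```text
time: 32.9
tool_pos: [445.6, 33.1, 49.9]
tcp_rot: [-180.0, -0.1, 172.6]
ft_force: [-0.2, 1.0, -0.2]
finger_gap: 59.7
grip_force: 0.0
```

apply_moves([
  [0, 0, 0.48, 0, 0, 0, 0.7],
  [0, 0, 0, 0, 0, 0, 0.7],
  [0, 0, 0, 0, 0, 0, 0],
  [0, 0, 0, 0, 0, 0, 0],
  [0, 0, 0, 0, 0, 0, 0],
  [0, 0, 0, 0, 0, 0, 0],
  [0, 0, 0, 0, 0, 0, 0],
  [0, 0, 0, 0, 0, 0, 0],
], grip_force=40)

```text
time: 33.9
tool_pos: [447.5, 33.1, 37.8]
tcp_rot: [180.0, 0.1, 172.7]
ft_force: [0.5, 1.7, 6.4]
finger_gap: 16.5
grip_force: 39.1
```

apply_moves([
  [0, 0.48, -0.17, 0, 0, 0, 0],
  [0, 0.38, -0.35, 0, 0, 0, 0],
  [0, 0.22, -0.46, 0, 0, 0, 0],
  [0, 0.04, -0.51, 0, 0, 0, 0],
  [0, -0.17, -0.48, 0, 0, 0, 0],
  [0, -0.33, -0.39, 0, 0, 0, 0],
  [0, -0.45, -0.24, 0, 0, 0, 0],
  [0, -0.51, -0.04, 0, 0, 0, 0],
])

```text
time: 34.9
tool_pos: [446.1, 23.2, 117.5]
tcp_rot: [179.9, 0.1, 172.7]
ft_force: [4.6, 4.3, -0.4]
finger_gap: 16.5
grip_force: 40.3
```

Run:
```python
from h import *
s=sense(); print(s['ft_force'],s['wrist_torque'],s['finger_gap'])
sc=snapshot('scene'); cv2.imwrite('pics/c5.png',cv2.resize(sc[120:260,170:330,::-1],(640,560),interpolation=cv2.INTER_CUBIC))
```

```text
[ 4.64513199  4.32147825 -0.43595143] [ 0.66854589 -0.75995457 -0.07262494] 16.483438994207056
```

View pics/c5.png

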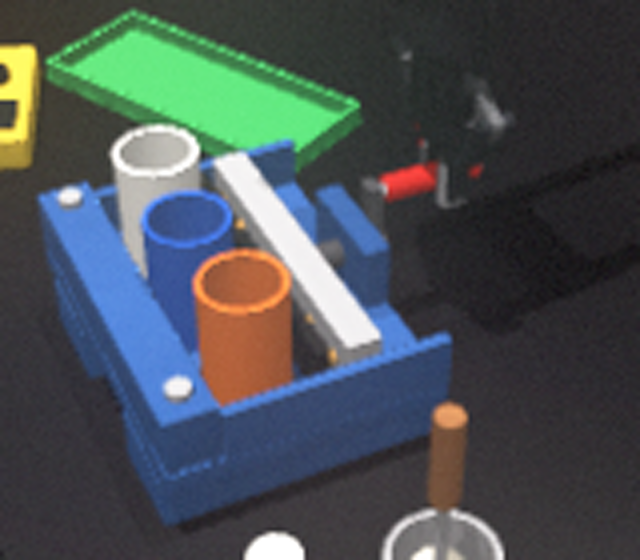

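The handle is now near the top, still pinched in the fingers. The jaw has advanced about 9 mm and the cups are still upright. I'll carry on cranking.

apply_moves([
  [0, -0.49, 0.15, 0, 0, 0, 0],
  [0, -0.4, 0.32, 0, 0, 0, 0],
  [0, -0.25, 0.45, 0, 0, 0, 0],
  [0, -0.06, 0.51, 0, 0, 0, 0],
  [0, 0.14, 0.49, 0, 0, 0, 0],
  [0, 0.31, 0.4, 0, 0, 0, 0],
  [0, 0.45, 0.26, 0, 0, 0, 0],
  [0, 0.5, 0.07, 0, 0, 0, 0],
])

```text
time: 35.95
tool_pos: [447.0, 28.5, 37.0]
tcp_rot: [-179.9, 0.1, 172.6]
ft_force: [1.9, -5.0, 14.1]
finger_gap: 16.4
grip_force: 41.9
```

apply_moves([
  [0, 0.5, -0.12, 0, 0, 0, 0],
  [0, 0.41, -0.3, 0, 0, 0, 0],
  [0, 0.27, -0.44, 0, 0, 0, 0],
  [0, 0.09, -0.5, 0, 0, 0, 0],
  [0, -0.11, -0.5, 0, 0, 0, 0],
  [0, -0.3, -0.42, 0, 0, 0, 0],
  [0, -0.42, -0.28, 0, 0, 0, 0],
  [0, -0.51, -0.1, 0, 0, 0, 0],
])

```text
time: 36.95
tool_pos: [446.7, 28.1, 117.4]
tcp_rot: [179.8, 0.1, 172.7]
ft_force: [4.4, 7.8, 2.8]
finger_gap: 16.7
grip_force: 40.9
```

apply_moves([
  [0, 0, 0, 0, 0, 0, 0],
  [0, 0, 0, 0, 0, 0, 0],
  [0, 0, 0, 0, 0, 0, 0],
])

```text
time: 37.33
tool_pos: [446.5, 26.6, 117.1]
tcp_rot: [-180.0, 0.1, 172.6]
ft_force: [0.2, 0.1, 10.9]
finger_gap: 16.5
grip_force: 41.6
```

Run:
```python
from h import *
s=sense(); print(s['ft_force'],s['wrist_torque'],s['finger_gap'])
sc=snapshot('scene'); t=snapshot('top'); cv2.imwrite('pics/c6.png',np.hstack([cv2.resize(sc[120:260,170:310,::-1],(400,400),interpolation=cv2.INTER_CUBIC),cv2.resize(t[125:225,220:320,::-1],(400,400),interpolation=cv2.INTER_CUBIC)]))
```

```text
[ 0.23656548  0.06886622 10.88351337] [ 0.14425129 -0.11553119 -0.08366259] 16.525834197626647
```

View pics/c6.png

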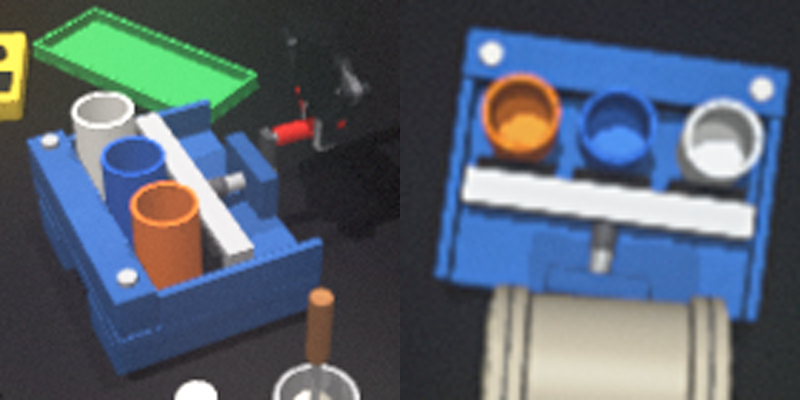

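All three cups are clamped against the fixed jaw in both views. I'll release the handle and go to the brush.

apply_moves([
  [0, 0, 0, 0, 0, 0, 0.6],
  [0, 0, 0, 0, 0, 0, 0.6],
  [0, 0, -0.906, 0, 0, 0, 0.7],
  [0, 0, -0.906, 0, 0, 0, 0.7],
  [0, 0, -0.906, 0, 0, 0, 0.7],
  [0, 0, -0.906, 0, 0, 0, 0.7],
  [0, 0, -0.906, 0, 0, 0, 0.7],
  [0, 0, -0.906, 0, 0, 0, 0.7],
])

```text
time: 38.42
tool_pos: [445.3, 26.7, 279.5]
tcp_rot: [-180.0, -0.1, 172.6]
ft_force: [0.3, -0.0, 0.2]
finger_gap: 59.8
grip_force: 0.0
```

apply_moves([
  [-0.445, 0.801, 0, 0, 0, 0, 0.7],
  [-0.445, 0.801, 0, 0, 0, 0, 0.7],
  [-0.445, 0.801, 0, 0, 0, 0, 0.7],
  [-0.445, 0.801, 0, 0, 0, 0, 0.7],
  [-0.445, 0.801, 0, 0, 0, 0, 0.7],
  [-0.445, 0.801, 0, 0, 0, 0, 0.7],
])

```text
time: 39.17
tool_pos: [543.7, 160.1, 278.4]
tcp_rot: [-179.9, -0.1, 172.6]
ft_force: [-0.4, 0.4, 0.2]
finger_gap: 59.5
grip_force: 0.0
```

apply_moves([
  [-0.445, 0.801, 0, 0, 0, 0, 0.7],
  [-0.445, 0.801, 0, 0, 0, 0, 0.7],
  [-0.445, 0.801, 0, 0, 0, 0, 0.7],
  [-0.445, 0.801, 0, 0, 0, 0, 0.7],
  [-0.445, 0.801, 0, 0, 0, 0, 0.7],
  [0, 0, 0, 0, 0, 0, 0.7],
  [0, 0, 0, 0, 0, 0, 0.7],
  [0, 0, 0, 0, 0, 0, 0.7],
])

```text
time: 40.17
tool_pos: [625.0, 269.4, 279.6]
tcp_rot: [-180.0, -0.0, 172.6]
ft_force: [0.5, -0.5, -0.2]
finger_gap: 60.0
grip_force: 0.0
```

Run:
```python
from cups import *
import json
s=sense(); i=snapshot('wrist'); t=snapshot('top');sc=snapshot('scene')
json.dump({k:np.array(s[k]).tolist() for k in('tool_pos','tcp_rot')},open('w7.json','w')); print(s['time'],s['tool_pos'],s['tcp_rot'])
for n,a in (('w7',i),('t7',t),('s7',sc)): cv2.imwrite(f"pics/{n}.png",a[:,:,::-1])
```

```text
40.175 [624.96379969 269.44018511 279.61149466] [-1.79977277e+02 -1.95523974e-02  1.72621863e+02]
```

View pics/w7.png

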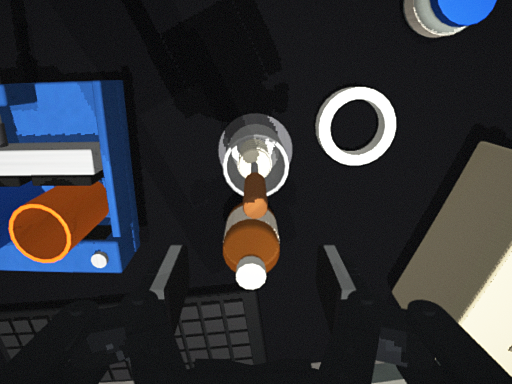

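The brush's handle top is at (256,205) and its lower handle end is near (255,177). The holder rim is centred at (255,165).

Run:
```python
from h import *
import json
C=cam('wrist',json.load(open('w7.json'))); T=cam('top'); S=cam('scene')
print('top',unproj(C,(256,205),192).round(1),'low',unproj(C,(255,177),128).round(1),'rim',unproj(C,(255,165),85).round(1))
# vertical brush hypotheses
for x,y in((627,271),(625,269)): print(proj(C,[[x,y,193],[x,y,128],[x,y,85]]).round(1).tolist(), proj(T,[[x,y,193]]).round(1).tolist(), proj(S,[[x,y,193],[x,y,128]]).round(1).tolist())
# wood pixels in scene & wrist
for n,roi in (('s7',(215,270,265,305)),('w7',(165,222,235,275))):
    i=cv2.imread(f'pics/{n}.png'); a,b,c,d=roi; hs=cv2.cvtColor(i[a:b,c:d],cv2.COLOR_BGR2HSV)
    m=cv2.inRange(hs,(3,90,50),(20,255,255))
    for r in range(0,b-a,6):
        x=np.nonzero(m[r])[0]; print(n,a+r,(x.min()+c,x.max()+c) if len(x) else None,end='; ')
    print()
```

```text
top [[626.1 269.9 192. ]] low [[624.6 269.8 128. ]] rim [[624.8 270.1  85. ]]
[[257.8, 206.6], [256.7, 179.5], [256.2, 167.1]] [[182.1, 156.6]] [[282.3, 223.0], [280.8, 244.8]]
[[254.6, 204.2], [254.1, 177.6], [253.9, 165.4]] [[182.8, 157.3]] [[282.5, 222.1], [281.0, 243.8]]
s7 215 None; s7 221 (np.int64(280), np.int64(283)); s7 227 (np.int64(278), np.int64(286)); s7 233 (np.int64(278), np.int64(285)); s7 239 (np.int64(277), np.int64(285)); s7 245 (np.int64(277), np.int64(284)); s7 251 None; s7 257 None; s7 263 None; s7 269 None; 
w7 165 None; w7 171 None; w7 177 (np.int64(247), np.int64(262)); w7 183 (np.int64(245), np.int64(264)); w7 189 (np.int64(244), np.int64(265)); w7 195 (np.int64(244), np.int64(265)); w7 201 (np.int64(243), np.int64(267)); w7 207 (np.int64(235), np.int64(267)); w7 213 (np.int64(245), np.int64(272)); w7 219 (np.int64(246), np.int64(256));
```

apply_moves([
  [0, 0.02, 0.844, 0, 0, 0, 0.7],
  [0, 0, 0.844, 0, 0, 0, 0.7],
  [0, 0, 0.844, 0, 0, 0, 0.7],
  [0, 0, 0.844, 0, 0, 0, 0.7],
  [0, 0, 0.844, 0, 0, 0, 0.7],
  [0, 0, 0, 0, 0, 0, 0.7],
  [0, 0, 0, 0, 0, 0, 0.7],
  [0, 0, 0, 0, 0, 0, 0],
])

```text
time: 41.32
tool_pos: [626.3, 271.1, 155.2]
tcp_rot: [179.9, 0.2, 172.7]
ft_force: [0.8, -0.4, -0.5]
finger_gap: 42.6
grip_force: 0.0
```

apply_moves([
  [0, 0, 0, 0, 0, 0, 0],
  [0, 0, 0, 0, 0, 0, 0],
  [0, 0, 0, 0, 0, 0, 0],
  [0, 0, 0, 0, 0, 0, 0],
  [0, 0, 0, 0, 0, 0, 0],
])

```text
time: 41.95
tool_pos: [626.0, 271.0, 154.3]
tcp_rot: [180.0, 0.1, 172.7]
ft_force: [0.2, 0.1, 6.1]
finger_gap: 16.9
grip_force: 39.1
```

Run:
```python
from cups import *
from fit import p,V
t=cv2.imread('pics/t7.png')[:,:,::-1].copy(); T=cam('top'); c,s=np.cos(p[2]),np.sin(p[2])
w=lambda x,y:(p[0]+c*x-s*y,p[1]+s*x+c*y)
for n,y in (('white',-75),('blue',0),('orange',75)):
    print(n,np.round(w(16,y),1),'rim px pred',proj(T,[*w(16,y),150]).round(1))
r=fitcup(t,T,'orange',w(16,75),60); print(r, V(p,np.array([[*r[0],0]])))
cv2.imwrite('pics/c8.png',cv2.resize(t[130:200,235:315,::-1],(640,560),interpolation=cv2.INTER_CUBIC))
```

```text
white [626.2 -69.8] rim px pred [[298.7 159.6]]
blue [635.8   4.6] rim px pred [[273.7 156.2]]
orange [645.4  79. ] rim px pred [[248.8 152.9]]
(array([644.7,  78.1]), 96, 291) [[15.45594693 74.01335482]]
```

```bash
python3 fit.py | head -3; python3 -c "
from bench import *
print(camera_info('wrist')); print(camera_info('top'))"
```

```text
[ 6.1991e+02  6.6700e+00 -1.3000e-01  7.4900e+00] -7.343058969576624
[-0.1  0.4 -0.  -0.3 -0.3  0.3 -1.5  0.7  1.6  1.1  1.3  2.3  0.3 -0.4
  0.1 -1.7 -1.2 -0.6 -1.5]
{'vertical_fov': 59.442490520154124, 'cx': 252.26853108838915, 'cy': 190.20335197126826, 'k1': -0.07733596336570933, 'tool_from_camera': array([[-2.96720555e-04,  9.48613853e-01,  3.16435885e-01,
         8.17266160e+01],
       [ 9.99999945e-01,  2.35503127e-04,  2.31702577e-04,
        -1.90589948e+00],
       [ 1.45274634e-04,  3.16435937e-01, -9.48613871e-01,
        -1.28493319e+02],
       [ 0.00000000e+00,  0.00000000e+00,  0.00000000e+00,
         1.00000000e+00]])}
{'vertical_fov': 45.977357398971385, 'cx': 254.42164757034715, 'cy': 187.3079612593349, 'k1': -0.0646726033027363, 'origin': array([ 441.80520302,   65.13857563, 1487.13449434]), 'rotation': array([  4.30518622,  -0.17423768, -89.68223459])}
```

apply_moves([
  [0, 0, -0.928, 0, 0, 0, 0],
  [0, 0, -0.928, 0, 0, 0, 0],
  [0, 0, -0.928, 0, 0, 0, 0],
  [0, 0, -0.928, 0, 0, 0, 0],
  [0, 0, -0.928, 0, 0, 0, 0],
  [0, 0, -0.928, 0, 0, 0, 0],
  [0, 0, 0, 0, 0, 0, 0],
  [0, 0, 0, 0, 0, 0, 0],
])

```text
time: 42.95
tool_pos: [625.0, 270.7, 318.3]
tcp_rot: [-179.9, -0.1, 172.7]
ft_force: [-0.4, 0.5, -1.6]
finger_gap: 16.8
grip_force: 39.1
```

apply_moves([
  [-0.126, -0.945, 0, 0, 0, 0, 0],
  [-0.126, -0.945, 0, 0, 0, 0, 0],
  [-0.126, -0.945, 0, 0, 0, 0, 0],
  [-0.126, -0.945, 0, 0, 0, 0, 0],
  [-0.126, -0.945, 0, 0, 0, 0, 0],
  [-0.126, -0.945, 0, 0, 0, 0, 0],
])

```text
time: 43.7
tool_pos: [625.2, 98.2, 317.4]
tcp_rot: [-180.0, -0.2, 172.7]
ft_force: [-0.0, -0.0, 0.1]
finger_gap: 16.9
grip_force: 39.1
```

apply_moves([
  [-0.126, -0.945, 0, 0, 0, 0, 0],
  [-0.126, -0.945, 0, 0, 0, 0, 0],
  [-0.126, -0.945, 0, 0, 0, 0, 0],
  [-0.126, -0.945, 0, 0, 0, 0, 0],
  [-0.126, -0.945, 0, 0, 0, 0, 0],
  [-0.126, -0.945, 0, 0, 0, 0, 0],
  [0, 0, 0, 0, 0, 0, 0],
  [0, 0, 0, 0, 0, 0, 0],
])

```text
time: 44.7
tool_pos: [626.3, -72.0, 318.5]
tcp_rot: [180.0, -0.1, 172.6]
ft_force: [0.6, -0.1, 0.0]
finger_gap: 17.1
grip_force: 39.2
```

Run:
```python
from h import *
import json
s=sense(); i=snapshot('wrist'); sc=snapshot('scene'); t=snapshot('top'); print(s['time'],s['tool_pos'],s['tcp_rot'],camera_info('wrist')['tool_from_camera'][:2,3])
C=cam('wrist',s)
R0=proj(C,[[627,-73,150]]); print(R0, proj(C,[[627,-73,172]]), proj(C,[[636,2.5,150],[646,77,150]]))
a=i[:,:,::-1]; b=cv2.resize(sc[130:230,180:280,::-1],(288,288),interpolation=cv2.INTER_CUBIC); b=cv2.copyMakeBorder(b,0,96,0,0,cv2.BORDER_CONSTANT)
cv2.imwrite('pics/c9.png',np.hstack([a,b])[:, :800])
```

```text
44.7 [626.34876008 -71.98146575 318.48792501] [ 1.79965190e+02 -1.40532541e-01  1.72642765e+02] [81.72838346 -1.90524535]
[[253.29922309 173.47878726]] [[253.38624823 180.3552087 ]] [[335.96587099 172.74715591]
 [415.28765318 173.35105362]]
```

View pics/c9.png

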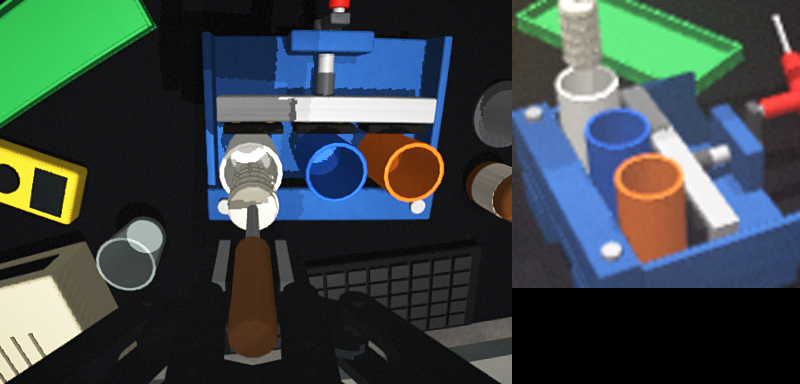

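The brush hangs over the white rim at (251,169), with blue at (337,171) and orange at (414,171). The cup sits about 2 mm further towards -y, so I'll insert carefully.

apply_moves([
  [-0.01, -0.08, 0.5, 0, 0, 0, 0],
  [0, 0, 0.4, 0, 0, 0, 0],
  [0, 0, 0.3, 0, 0, 0, 0],
  [0, 0, 0.4, 0, 0, 0, 0],
  [0, 0, 0, 0, 0, 0, 0],
])

```text
time: 45.48
tool_pos: [626.2, -74.7, 270.4]
tcp_rot: [180.0, -0.1, 172.7]
ft_force: [-0.9, -0.8, -0.3]
finger_gap: 16.9
grip_force: 39.2
```

apply_moves([
  [0, 0, 0.6, 0, 0, 0, 0],
  [0, 0, 0.6, 0, 0, 0, 0],
  [0, 0, 0.5, 0, 0, 0, 0],
  [0, 0, 0.05, 0, 0, 0, 0],
  [0, 0, 0, 0, 0, 0, 0],
  [0, 0, 0, 0, 0, 0, 0],
])

```text
time: 46.22
tool_pos: [627.4, -75.0, 220.7]
tcp_rot: [-180.0, 0.1, 172.7]
ft_force: [0.1, 0.1, -0.7]
finger_gap: 17.1
grip_force: 39.2
```

apply_moves([
  [0, 0, 0.15, 0, 0, 0, 0],
  [0, 0, 0, 0, 0, 0, 0],
  [0, 0, 0, 0, 0, 0, 0],
])

```text
time: 46.6
tool_pos: [626.8, -74.8, 215.1]
tcp_rot: [180.0, -0.0, 172.7]
ft_force: [-0.4, 0.7, -1.6]
finger_gap: 16.8
grip_force: 39.2
```

apply_moves([
  [0, 0, 0.12, 0, 0, 0, 0],
  [0, 0, 0, 0, 0, 0, 0],
  [0, 0, 0, 0, 0, 0, 0],
])

```text
time: 46.98
tool_pos: [627.3, -75.0, 212.3]
tcp_rot: [-180.0, 0.1, 172.7]
ft_force: [-0.2, 0.3, 5.0]
finger_gap: 17.2
grip_force: 39.5
```

apply_moves([
  [0, 0, -0.6, 0, 0, 0, 0],
  [0, 0, -0.6, 0, 0, 0, 0],
  [0, 0, -0.5, 0, 0, 0, 0],
  [0, 0, 0, 0, 0, 0, 0],
  [0, 0, 0.5, 0, 0, 0, 0],
  [0, 0, 0.6, 0, 0, 0, 0],
  [0, 0, 0.5, 0, 0, 0, 0],
  [0, 0, 0.06, 0, 0, 0, 0],
])

```text
time: 47.98
tool_pos: [626.3, -74.6, 210.9]
tcp_rot: [180.0, -0.1, 172.7]
ft_force: [-0.6, 1.0, 4.1]
finger_gap: 17.0
grip_force: 39.8
```

apply_moves([
  [0, 0, 0, 0, 0, 0, 0],
  [0, 0, 0, 0, 0, 0, 0],
  [0, 0, 0, 0, 0, 0, 0],
])

```text
time: 48.35
tool_pos: [626.8, -74.9, 212.5]
tcp_rot: [-180.0, -0.0, 172.7]
ft_force: [-0.2, -0.4, -0.7]
finger_gap: 17.4
grip_force: 39.3
```

apply_moves([
  [0, 0, -0.7, 0, 0, 0, 0],
  [0, 0, -0.9, 0, 0, 0, 0],
  [0, 0, -0.9, 0, 0, 0, 0],
  [0, 0, -0.8, 0, 0, 0, 0],
  [0, 0, -0.2, 0, 0, 0, 0],
  [0, 0, 0, 0, 0, 0, 0],
])

```text
time: 49.1
tool_pos: [627.1, -74.9, 318.5]
tcp_rot: [-180.0, 0.1, 172.7]
ft_force: [-0.7, 0.3, -1.6]
finger_gap: 16.5
grip_force: 39.3
```

apply_moves([
  [0.02, 0.866, 0, 0, 0, 0, 0],
  [0.02, 0.866, 0, 0, 0, 0, 0],
  [0.02, 0.866, 0, 0, 0, 0, 0],
  [0, 0, 0, 0, 0, 0, 0],
  [0, 0, 0, 0, 0, 0, 0],
])

```text
time: 49.72
tool_pos: [634.7, 2.3, 316.7]
tcp_rot: [-180.0, -0.1, 172.7]
ft_force: [-0.2, 0.7, -1.4]
finger_gap: 17.2
grip_force: 39.4
```

apply_moves([
  [0, 0, 0.5, 0, 0, 0, 0],
  [0, 0, 0.4, 0, 0, 0, 0],
  [0, 0, 0.3, 0, 0, 0, 0],
  [0, 0, 0.4, 0, 0, 0, 0],
  [0, 0, 0, 0, 0, 0, 0],
])

```text
time: 50.35
tool_pos: [634.3, 2.7, 268.0]
tcp_rot: [-180.0, -0.1, 172.6]
ft_force: [-1.1, -0.4, 0.4]
finger_gap: 17.1
grip_force: 39.4
```

apply_moves([
  [0, 0, 0.6, 0, 0, 0, 0],
  [0, 0, 0.6, 0, 0, 0, 0],
  [0, 0, 0.5, 0, 0, 0, 0],
  [0, 0, 0.1, 0, 0, 0, 0],
  [0, 0, 0, 0, 0, 0, 0],
  [0, 0, 0, 0, 0, 0, 0],
])

```text
time: 51.1
tool_pos: [635.5, 2.7, 216.7]
tcp_rot: [180.0, 0.1, 172.7]
ft_force: [-0.1, 0.1, -0.7]
finger_gap: 17.0
grip_force: 39.4
```

apply_moves([
  [0, 0, -0.6, 0, 0, 0, 0],
  [0, 0, -0.6, 0, 0, 0, 0],
  [0, 0, -0.5, 0, 0, 0, 0],
  [0, 0, 0, 0, 0, 0, 0],
  [0, 0, 0.5, 0, 0, 0, 0],
  [0, 0, 0.6, 0, 0, 0, 0],
  [0, 0, 0.5, 0, 0, 0, 0],
  [0, 0, 0.06, 0, 0, 0, 0],
])

```text
time: 52.1
tool_pos: [633.5, 2.8, 213.7]
tcp_rot: [-180.0, -0.3, 172.7]
ft_force: [0.1, -0.3, -1.8]
finger_gap: 17.0
grip_force: 39.4
```

apply_moves([
  [0, 0, 0, 0, 0, 0, 0],
  [0, 0, 0, 0, 0, 0, 0],
  [0, 0, 0, 0, 0, 0, 0],
])

```text
time: 52.48
tool_pos: [635.5, 2.6, 217.8]
tcp_rot: [180.0, 0.1, 172.7]
ft_force: [0.2, 0.1, -0.4]
finger_gap: 17.1
grip_force: 39.4
```

apply_moves([
  [0, 0, -0.7, 0, 0, 0, 0],
  [0, 0, -0.9, 0, 0, 0, 0],
  [0, 0, -0.9, 0, 0, 0, 0],
  [0, 0, -0.8, 0, 0, 0, 0],
  [0, 0, -0.2, 0, 0, 0, 0],
  [0, 0, 0, 0, 0, 0, 0],
])

```text
time: 53.22
tool_pos: [635.3, 2.7, 322.8]
tcp_rot: [180.0, 0.1, 172.7]
ft_force: [0.0, 0.1, -1.0]
finger_gap: 16.7
grip_force: 39.4
```

apply_moves([
  [-0.01, 0.842, 0, 0, 0, 0, 0],
  [-0.01, 0.842, 0, 0, 0, 0, 0],
  [-0.01, 0.842, 0, 0, 0, 0, 0],
  [0, 0, 0, 0, 0, 0, 0],
  [0, 0, 0, 0, 0, 0, 0],
])

```text
time: 53.85
tool_pos: [645.2, 77.3, 320.8]
tcp_rot: [-180.0, -0.1, 172.7]
ft_force: [-0.4, -0.1, -1.0]
finger_gap: 16.9
grip_force: 39.4
```

apply_moves([
  [0, 0, 0.5, 0, 0, 0, 0],
  [0, 0, 0.4, 0, 0, 0, 0],
  [0, 0, 0.3, 0, 0, 0, 0],
  [0, 0, 0.4, 0, 0, 0, 0],
  [0, 0, 0, 0, 0, 0, 0],
])

```text
time: 54.48
tool_pos: [644.9, 77.6, 272.2]
tcp_rot: [-180.0, -0.1, 172.6]
ft_force: [-0.7, 0.7, -0.1]
finger_gap: 17.2
grip_force: 39.4
```

apply_moves([
  [0, 0, 0.6, 0, 0, 0, 0],
  [0, 0, 0.6, 0, 0, 0, 0],
  [0, 0, 0.5, 0, 0, 0, 0],
  [0, 0, 0.2, 0, 0, 0, 0],
  [0, 0, 0, 0, 0, 0, 0],
  [0, 0, 0, 0, 0, 0, 0],
])

```text
time: 55.22
tool_pos: [646.0, 77.7, 217.8]
tcp_rot: [180.0, 0.1, 172.7]
ft_force: [0.4, 0.2, -1.2]
finger_gap: 17.4
grip_force: 39.4
```

apply_moves([
  [0, 0, -0.6, 0, 0, 0, 0],
  [0, 0, -0.6, 0, 0, 0, 0],
  [0, 0, -0.5, 0, 0, 0, 0],
  [0, 0, 0, 0, 0, 0, 0],
  [0, 0, 0.5, 0, 0, 0, 0],
  [0, 0, 0.6, 0, 0, 0, 0],
  [0, 0, 0.5, 0, 0, 0, 0],
  [0, 0, 0.1, 0, 0, 0, 0],
])

```text
time: 56.22
tool_pos: [644.2, 77.7, 213.7]
tcp_rot: [-180.0, -0.3, 172.7]
ft_force: [-0.5, -0.7, -0.5]
finger_gap: 17.2
grip_force: 39.4
```

apply_moves([
  [0, 0, 0, 0, 0, 0, 0],
  [0, 0, 0, 0, 0, 0, 0],
  [0, 0, 0, 0, 0, 0, 0],
])

```text
time: 56.6
tool_pos: [646.1, 77.8, 217.9]
tcp_rot: [180.0, 0.1, 172.7]
ft_force: [0.0, 0.3, -1.6]
finger_gap: 16.8
grip_force: 39.4
```

apply_moves([
  [0, 0, -0.7, 0, 0, 0, 0],
  [0, 0, -0.9, 0, 0, 0, 0],
  [0, 0, -0.9, 0, 0, 0, 0],
  [0, 0, -0.8, 0, 0, 0, 0],
  [0, 0, -0.2, 0, 0, 0, 0],
  [0, 0, 0, 0, 0, 0, 0],
])

```text
time: 57.35
tool_pos: [645.9, 77.7, 322.8]
tcp_rot: [180.0, 0.1, 172.7]
ft_force: [-0.3, -0.3, -1.4]
finger_gap: 17.0
grip_force: 39.4
```

apply_moves([
  [0.21, 0.9, 0, 0, 0, 0, 0],
  [0.21, 0.9, 0, 0, 0, 0, 0],
  [0.21, 0.9, 0, 0, 0, 0, 0],
  [0.21, 0.9, 0, 0, 0, 0, 0],
  [0.21, 0.9, 0, 0, 0, 0, 0],
  [0.21, 0.9, 0, 0, 0, 0, 0],
  [0.21, 0.9, 0, 0, 0, 0, 0],
  [0, 0, 0, 0, 0, 0, 0],
])

```text
time: 58.35
tool_pos: [624.9, 272.6, 320.0]
tcp_rot: [-180.0, -0.2, 172.8]
ft_force: [-1.2, -0.4, -0.9]
finger_gap: 16.8
grip_force: 39.4
```

apply_moves([
  [0, 0, 0, 0, 0, 0, 0],
  [0, 0, 0, 0, 0, 0, 0],
])

```text
time: 58.6
tool_pos: [626.2, 269.8, 321.6]
tcp_rot: [-180.0, -0.0, 172.6]
ft_force: [-0.6, -0.1, -1.0]
finger_gap: 17.0
grip_force: 39.4
```

apply_moves([
  [0, 0.03, 0.8, 0, 0, 0, 0],
  [0, 0, 0.8, 0, 0, 0, 0],
  [0, 0, 0.8, 0, 0, 0, 0],
  [0, 0, 0.8, 0, 0, 0, 0],
  [0, 0, 0.8, 0, 0, 0, 0],
  [0, 0, 0.8, 0, 0, 0, 0],
  [0, 0, 0.5, 0, 0, 0, 0],
  [0, 0, 0.2, 0, 0, 0, 0],
])

```text
time: 59.6
tool_pos: [625.9, 271.0, 155.9]
tcp_rot: [-180.0, -0.1, 172.6]
ft_force: [-0.4, -0.1, -0.6]
finger_gap: 16.7
grip_force: 39.4
```

apply_moves([
  [0, 0, 0, 0, 0, 0, 0],
  [0, 0, 0, 0, 0, 0, 0],
  [0, 0, 0, 0, 0, 0, 0],
])

```text
time: 59.98
tool_pos: [626.7, 271.9, 158.1]
tcp_rot: [180.0, 0.1, 172.7]
ft_force: [0.2, -0.2, -0.4]
finger_gap: 17.2
grip_force: 39.4
```

apply_moves([
  [0, 0, 0.12, 0, 0, 0, 0],
  [0, 0, 0, 0, 0, 0, 0],
  [0, 0, 0, 0, 0, 0, 0],
])

```text
time: 60.35
tool_pos: [626.1, 271.7, 153.2]
tcp_rot: [-180.0, -0.0, 172.7]
ft_force: [-0.5, 0.2, -0.8]
finger_gap: 16.9
grip_force: 39.5
```

apply_moves([
  [0, 0, 0, 0, 0, 0, 0.3],
  [0, 0, 0, 0, 0, 0, 0.6],
  [0, 0, 0, 0, 0, 0, 0.7],
  [0, 0, 0, 0, 0, 0, 0.7],
  [0, 0, -0.8, 0, 0, 0, 0.7],
  [0, 0, -0.8, 0, 0, 0, 0.7],
  [0, 0, -0.9, 0, 0, 0, 0.7],
  [0, 0, -0.9, 0, 0, 0, 0.7],
])

```text
time: 61.35
tool_pos: [626.1, 271.7, 256.2]
tcp_rot: [180.0, -0.0, 172.7]
ft_force: [-0.3, -0.7, 1.0]
finger_gap: 59.7
grip_force: 0.0
```

apply_moves([
  [0, 0, -0.7, 0, 0, 0, 0.7],
  [0, 0, 0, 0, 0, 0, 0.7],
  [0, 0, 0, 0, 0, 0, 0.7],
])

```text
time: 61.72
tool_pos: [625.8, 271.6, 275.0]
tcp_rot: [-180.0, -0.1, 172.7]
ft_force: [-0.1, -0.5, -0.4]
finger_gap: 59.7
grip_force: 0.0
```

Run:
```python
from h import *
s=sense(); i=snapshot('wrist'); sc=snapshot('scene'); cv2.imwrite('pics/w10.png',i[:,:,::-1]); cv2.imwrite('pics/s10.png',sc[:,:,::-1])
C=cam('wrist',s); S=cam('scene'); print(s['time'],s['tool_pos'])
x,y=626,271; print('pred',proj(C,[[x,y,193],[x,y,128]]).round(1).tolist(),proj(S,[[x,y,193],[x,y,128]]).round(1).tolist())
for n,a,roi in (('s',sc,(215,260,265,305)),('w',i,(150,240,225,290))):
    r0,b,c,d=roi; hs=cv2.cvtColor(a[r0:b,c:d],cv2.COLOR_RGB2HSV); m=cv2.inRange(hs,(3,90,50),(20,255,255))
    print(n,[(r0+r,int(x.min()+c),int(x.max()+c)) for r in range(0,b-r0,6) for x in [np.nonzero(m[r])[0]] if len(x)])
```

```text
61.725 [625.78583413 271.60113992 274.96295938]
pred [[254.4, 207.1], [254.0, 179.5]] [[282.7, 222.8], [281.2, 244.6]]
s [(221, 279, 283), (227, 278, 285), (233, 278, 285), (239, 277, 284), (245, 277, 284)]
w [(174, 248, 254), (180, 242, 260), (186, 241, 261), (192, 240, 262), (198, 239, 262), (204, 238, 263), (210, 231, 267), (216, 227, 272), (222, 238, 259), (228, 229, 269), (234, 225, 273)]
```

apply_moves([
  [0.444, -0.806, 0, 0, 0, 0, 0.7],
  [0.444, -0.806, 0, 0, 0, 0, 0.7],
  [0.444, -0.806, 0, 0, 0, 0, 0.7],
  [0.444, -0.806, 0, 0, 0, 0, 0.7],
  [0.444, -0.806, 0, 0, 0, 0, 0.7],
  [0.444, -0.806, 0, 0, 0, 0, 0.7],
])

```text
time: 62.58
tool_pos: [527.2, 137.3, 275.0]
tcp_rot: [-180.0, -0.1, 172.7]
ft_force: [-0.4, -0.4, -0.4]
finger_gap: 60.0
grip_force: 0.0
```

apply_moves([
  [0.444, -0.806, 0, 0, 0, 0, 0.7],
  [0.444, -0.806, 0, 0, 0, 0, 0.7],
  [0.444, -0.806, 0, 0, 0, 0, 0.7],
  [0.444, -0.806, 0, 0, 0, 0, 0.7],
  [0.444, -0.806, 0, 0, 0, 0, 0.7],
  [0, 0, 0, 0, 0, 0, 0.7],
  [0, 0, 0, 0, 0, 0, 0.7],
  [0, 0, 0, 0, 0, 0, 0.7],
])

```text
time: 63.58
tool_pos: [447.0, 27.2, 276.0]
tcp_rot: [180.0, -0.0, 172.7]
ft_force: [0.3, 0.3, -0.7]
finger_gap: 59.9
grip_force: 0.0
```

```bash
python3 - <<'E'
from h import *
s=sense(); i=snapshot('wrist'); C=cam('wrist',s); print(s['time'],s['tool_pos'],s['tcp_rot'])
hs=cv2.cvtColor(i,cv2.COLOR_RGB2HSV); m=cv2.inRange(hs,(0,150,50),(8,255,255))|cv2.inRange(hs,(172,150,50),(180,255,255)); m[:,:200]=0; m[:,320:]=0;m[:60]=0;m[260:]=0
q=cv2.findNonZero(m)[:,0].astype(float); v=np.unique(q[:,1]); mid=[(q[q[:,1]==k][:,0].mean(),k) for k in v[[4,len(v)//2,-5]]]
print(mid, (q[:,1]==v[len(v)//2]).sum()); print(unproj(C,mid,122).round(1).tolist())
E
python3 crank.py 12.566 2.8 24 0
```

```text
63.575 [447.00121579  27.18116007 275.99626338] [ 1.79991151e+02 -3.56287060e-02  1.72691151e+02]
[(np.float64(253.5), np.float64(152.0)), (np.float64(253.5), np.float64(188.0)), (np.float64(253.5), np.float64(224.0))] 22
[[425.1, 29.1, 122.0], [457.2, 25.0, 122.0], [491.6, 20.6, 122.0]]
[[0, 0.53, 0.11, 0, 0, 0, 0], [0, 0.44, 0.31, 0, 0, 0, 0], [0, 0.28, 0.46, 0, 0, 0, 0], [0, 0.08, 0.53, 0, 0, 0, 0], [0, -0.14, 0.52, 0, 0, 0, 0], [0, -0.33, 0.42, 0, 0, 0, 0], [0, -0.48, 0.26, 0, 0, 0, 0], [0, -0.53, 0.05, 0, 0, 0, 0]]
[[0, -0.51, -0.17, 0, 0, 0, 0], [0, -0.41, -0.36, 0, 0, 0, 0], [0, -0.23, -0.48, 0, 0, 0, 0], [0, -0.01, -0.54, 0, 0, 0, 0], [0, 0.19, -0.51, 0, 0, 0, 0], [0, 0.38, -0.38, 0, 0, 0, 0], [0, 0.5, -0.2, 0, 0, 0, 0], [0, 0.54, 0.01, 0, 0, 0, 0]]
[[0, 0.49, 0.23, 0, 0, 0, 0], [0, 0.36, 0.4, 0, 0, 0, 0], [0, 0.17, 0.51, 0, 0, 0, 0], [0, -0.04, 0.54, 0, 0, 0, 0], [0, -0.25, 0.47, 0, 0, 0, 0], [0, -0.42, 0.34, 0, 0, 0, 0], [0, -0.52, 0.14, 0, 0, 0, 0], [0, -0.54, -0.07, 0, 0, 0, 0]]
```

apply_moves([
  [0, -0.02, 0.883, 0, 0, 0, 0.7],
  [0, 0, 0.883, 0, 0, 0, 0.7],
  [0, 0, 0.883, 0, 0, 0, 0.7],
  [0, 0, 0.883, 0, 0, 0, 0.7],
  [0, 0, 0.883, 0, 0, 0, 0.7],
  [0, 0, 0.883, 0, 0, 0, 0.7],
  [0, 0, 0, 0, 0, 0, 0.7],
  [0, 0, 0, 0, 0, 0, 0],
])

```text
time: 64.62
tool_pos: [447.3, 26.3, 118.3]
tcp_rot: [180.0, 0.0, 172.7]
ft_force: [0.7, 0.7, 0.1]
finger_gap: 42.7
grip_force: 0.0
```

apply_moves([
  [0, 0, 0, 0, 0, 0, 0],
  [0, 0, 0, 0, 0, 0, 0],
  [0, 0, 0, 0, 0, 0, 0],
  [0, 0, 0, 0, 0, 0, 0],
  [0, 0, 0, 0, 0, 0, 0],
])

```text
time: 65.25
tool_pos: [447.7, 26.5, 118.7]
tcp_rot: [179.9, 0.1, 172.7]
ft_force: [1.4, 4.0, 5.9]
finger_gap: 16.5
grip_force: 39.1
```

apply_moves([
  [0, 0.53, 0.11, 0, 0, 0, 0],
  [0, 0.44, 0.31, 0, 0, 0, 0],
  [0, 0.28, 0.46, 0, 0, 0, 0],
  [0, 0.08, 0.53, 0, 0, 0, 0],
  [0, -0.14, 0.52, 0, 0, 0, 0],
  [0, -0.33, 0.42, 0, 0, 0, 0],
  [0, -0.48, 0.26, 0, 0, 0, 0],
  [0, -0.53, 0.05, 0, 0, 0, 0],
])

```text
time: 66.25
tool_pos: [447.4, 20.7, 38.6]
tcp_rot: [180.0, 0.1, 172.7]
ft_force: [-0.7, 8.0, 20.1]
finger_gap: 16.7
grip_force: 41.5
```

apply_moves([
  [0, -0.51, -0.17, 0, 0, 0, 0],
  [0, -0.41, -0.36, 0, 0, 0, 0],
  [0, -0.23, -0.48, 0, 0, 0, 0],
  [0, -0.01, -0.54, 0, 0, 0, 0],
  [0, 0.19, -0.51, 0, 0, 0, 0],
  [0, 0.38, -0.38, 0, 0, 0, 0],
  [0, 0.5, -0.2, 0, 0, 0, 0],
  [0, 0.54, 0.01, 0, 0, 0, 0],
])

```text
time: 67.25
tool_pos: [448.7, 33.3, 118.2]
tcp_rot: [-179.9, 0.1, 172.6]
ft_force: [-1.3, -2.3, 9.1]
finger_gap: 16.6
grip_force: 41.4
```

apply_moves([
  [0, 0.49, 0.23, 0, 0, 0, 0],
  [0, 0.36, 0.4, 0, 0, 0, 0],
  [0, 0.17, 0.51, 0, 0, 0, 0],
  [0, -0.04, 0.54, 0, 0, 0, 0],
  [0, -0.25, 0.47, 0, 0, 0, 0],
  [0, -0.42, 0.34, 0, 0, 0, 0],
  [0, -0.52, 0.14, 0, 0, 0, 0],
  [0, -0.54, -0.07, 0, 0, 0, 0],
])

```text
time: 68.25
tool_pos: [446.3, 12.1, 40.9]
tcp_rot: [179.9, 0.1, 172.6]
ft_force: [0.4, 12.5, 19.2]
finger_gap: 16.5
grip_force: 42.8
```

apply_moves([
  [0, 0, 0, 0, 0, 0, 0],
  [0, 0, 0, 0, 0, 0, 0],
])

```text
time: 68.5
tool_pos: [446.2, 11.7, 41.4]
tcp_rot: [180.0, 0.1, 172.6]
ft_force: [-2.1, 2.8, 14.8]
finger_gap: 16.6
grip_force: 42.1
```

apply_moves([
  [0, 0, 0, 0, 0, 0, 0.5],
  [0, 0, 0, 0, 0, 0, 0.5],
  [0, 0, 0, 0, 0, 0, 0.5],
  [0, 0, -0.9, 0, 0, 0, 0.5],
  [0, 0, -0.9, 0, 0, 0, 0.6],
  [0, 0, -0.9, 0, 0, 0, 0.6],
  [0, 0, -0.9, 0, 0, 0, 0.6],
])

```text
time: 69.38
tool_pos: [444.6, 12.6, 148.2]
tcp_rot: [-180.0, -0.0, 172.7]
ft_force: [-0.1, 0.6, -0.1]
finger_gap: 51.4
grip_force: 0.0
```

apply_moves([
  [0, 0, -1, 0, 0, 1, 0.85],
  [0, 0, -1, 0, 0, 1, 0.85],
  [0, 0, -1, 0, 0, 1, 0.85],
  [0, 0, -1, 0, 0, 1, 0.85],
  [0, 0, 0, 0, 0, 1, 0.85],
  [0, 0, 0, 0, 0, 1, 0.85],
  [0, 0, 0, 0, 0, 1, 0.85],
  [0, 0, 0, 0, 0, 1, 0.85],
])

```text
time: 70.38
tool_pos: [444.8, 12.5, 267.2]
tcp_rot: [-180.0, -0.0, 135.8]
ft_force: [0.6, -0.7, -0.0]
finger_gap: 72.6
grip_force: 0.0
```

apply_moves([
  [0, 0, 0, 0, 0, 1, 0.85],
  [0, 0, 0, 0, 0, 1, 0.85],
  [0, 0, 0, 0, 0, 1, 0.85],
  [0, 0, 0, 0, 0, 1, 0.85],
  [0, 0, 0, 0, 0, 1, 0.85],
  [0, 0, 0, 0, 0, 1, 0.85],
  [0, 0, 0, 0, 0, 1, 0.85],
  [0, 0, 0, 0, 0, 1, 0.85],
])

```text
time: 71.38
tool_pos: [444.7, 12.5, 267.2]
tcp_rot: [-179.9, -0.0, 99.2]
ft_force: [-0.1, 0.4, -0.4]
finger_gap: 72.6
grip_force: 0.0
```

apply_moves([
  [0, 0, 0, 0, 0, 1, 0.85],
  [0, 0, 0, 0, 0, 1, 0.85],
  [0, 0, 0, 0, 0, 1, 0.85],
  [0, 0, 0, 0, 0, 0.63, 0.85],
  [0, 0, 0, 0, 0, 0, 0.85],
  [0, 0, 0, 0, 0, 0, 0.85],
])

```text
time: 72.12
tool_pos: [444.9, 12.6, 267.5]
tcp_rot: [-180.0, 0.0, 82.7]
ft_force: [0.8, -0.1, -0.3]
finger_gap: 72.5
grip_force: 0.0
```

```bash
cat > tray.py <<'E'
from cups import *
from scipy.optimize import minimize
def fittray(img,C,g):
    m=cv2.inRange(cv2.cvtColor(img,cv2.COLOR_RGB2HSV),(45,90,40),(80,255,255)); n,l,st,_=cv2.connectedComponentsWithStats(m); k=1+st[1:,4].argmax()
    h0=np.zeros_like(m); cv2.fillPoly(h0,[cv2.convexHull(cv2.findNonZero((l==k).astype(np.uint8)))],255)
    b=np.array([(x,y,z) for x in(-135,135) for y in(-57.5,57.5) for z in(0,22)])
    def cost(p):
        q=b@R.from_euler('z',p[2]*.005).as_matrix().T+[p[0],p[1],0]; z=np.zeros_like(m)
        cv2.fillPoly(z,[(cv2.convexHull(proj(C,q).astype(np.float32))*16).round().astype(np.int32)],255,cv2.LINE_AA,4); return np.abs(z.astype(int)-h0).sum()/255
    r=minimize(cost,[g[0],g[1],g[2]/.005],method='Nelder-Mead',options=dict(initial_simplex=[[g[0]+a,g[1]+b_,g[2]/.005+c] for a,b_,c in((0,0,0),(8,0,0),(0,8,0),(0,0,8))]))
    return r.x[0].round(1),r.x[1].round(1),round(float(np.degrees(r.x[2]*.005)),2),round(r.fun),int(st[k,4])
E
python3 - <<'E'
from tray import *
T=cam('top')
for n in('top0','t7'): print(n,fittray(cv2.imread(f'pics/{n}.png')[:,:,::-1].copy(),T,(460,-316,np.radians(-70))))
s=sense(); print(s['time'],s['tool_pos'],s['tcp_rot'])
i=snapshot('wrist'); cv2.imwrite('pics/w11.png',i[:,:,::-1]); t=snapshot('top'); cv2.imwrite('pics/t11.png',t[:,:,::-1]); C=cam('wrist',s)
for n,g in (('white',(626.8,-74.8)),('blue',(635.2,2.7)),('orange',(645.6,77.6))): print(n,proj(C,[*g,150]).round(0),fitcup(i,C,n,g,60),fitcup(t,T,n,g,60))
E
```

```text
top0 (np.float64(460.4), np.float64(-318.9), -70.36, 177, 3235)
t7 (np.float64(460.7), np.float64(-318.7), -70.2, 192, 3239)
72.125 [444.89873647  12.6241611  267.4811311 ] [-1.79974202e+02  2.93004917e-03  8.27452760e+01]
white [[475. 257.]] (array([626.4, -75.9]), 170, 6129) (array([629.7, -76. ]), 82, 251)
blue [[493. 170.]] (array([626.7,  12.7]), 3205, 9302) (array([659. , -29.9]), 1422, 1278)
orange [[514.  70.]] (array([647.2,  75.7]), 629, 3680) (array([647.7,  75.7]), 87, 297)
```

apply_moves([
  [-0.305, 0.913, 0, 0, 0, 0, 0.85],
  [-0.305, 0.913, 0, 0, 0, 0, 0.85],
  [-0.305, 0.913, 0, 0, 0, 0, 0.85],
  [-0.305, 0.913, 0, 0, 0, 0, 0.85],
  [-0.305, 0.913, 0, 0, 0, 0, 0.85],
  [-0.305, 0.913, 0, 0, 0, 0, 0.85],
  [-0.305, 0.913, 0, 0, 0, 0, 0.85],
  [0, 0, 0, 0, 0, 0, 0.85],
])

```text
time: 73.22
tool_pos: [627.7, -76.1, 266.6]
tcp_rot: [-179.9, 0.0, 82.7]
ft_force: [-0.6, -0.1, 0.7]
finger_gap: 72.5
grip_force: 0.0
```

apply_moves([
  [0, 0, 0.91, 0, 0, 0, 0.85],
  [0, 0, 0.91, 0, 0, 0, 0.85],
  [0, 0, 0.91, 0, 0, 0, 0.85],
  [0, 0, 0.91, 0, 0, 0, 0.85],
  [0, 0, 0.91, 0, 0, 0, 0.85],
  [0, 0, 0, 0, 0, 0, 0.85],
  [0, 0, 0, 0, 0, 0, 0.4],
  [0, 0, 0, 0, 0, 0, 0.4],
], grip_force=30)

```text
time: 74.22
tool_pos: [627.0, -75.1, 132.7]
tcp_rot: [180.0, -0.0, 82.7]
ft_force: [-4.9, 1.2, 3.1]
finger_gap: 56.8
grip_force: 33.8
```

apply_moves([
  [0, 0, 0, 0, 0, 0, 0.4],
  [0, 0, 0, 0, 0, 0, 0.4],
])

```text
time: 74.47
tool_pos: [627.1, -75.1, 132.7]
tcp_rot: [180.0, -0.0, 82.7]
ft_force: [-5.7, 1.3, 4.0]
finger_gap: 57.1
grip_force: 33.8
```

apply_moves([
  [0, 0, -0.7, 0, 0, 0, 0.4],
  [0, 0, -0.95, 0, 0, 0, 0.4],
  [0, 0, -0.95, 0, 0, 0, 0.4],
  [-0.925, -0.272, 0, 0, 0, 0, 0.4],
  [-0.925, -0.272, 0, 0, 0, 0, 0.4],
  [-0.925, -0.272, 0, 0, 0, 0, 0.4],
  [-0.925, -0.272, 0, 0, 0, 0, 0.4],
  [-0.925, -0.272, 0, 0, 0, 0, 0.4],
])

```text
time: 75.47
tool_pos: [569.4, -209.1, 211.8]
tcp_rot: [179.8, 0.1, 82.7]
ft_force: [0.1, -0.1, -1.6]
finger_gap: 56.9
grip_force: 33.5
```

apply_moves([
  [-0.925, -0.272, 0, 0, 0, 0, 0.4],
  [-0.925, -0.272, 0, 0, 0, 0, 0.4],
  [-0.925, -0.272, 0, 0, 0, 0, 0.4],
  [-0.925, -0.272, 0, 0, 0, 0, 0.4],
  [-0.925, -0.272, 0, 0, 0, 0, 0.4],
  [-0.925, -0.272, 0, 0, 0, 0, 0.4],
  [-0.925, -0.272, 0, 0, 0, 0, 0.4],
  [0, 0, 0, 0, 0, 0, 0.4],
])

```text
time: 76.47
tool_pos: [487.1, -395.6, 211.5]
tcp_rot: [179.9, 0.1, 82.5]
ft_force: [0.4, 0.4, -2.1]
finger_gap: 57.1
grip_force: 33.5
```

apply_moves([
  [0, 0, 0.9, 0, 0, 0, 0.4],
  [0, 0, 0.9, 0, 0, 0, 0.4],
  [0, 0, 0.9, 0, 0, 0, 0.4],
  [0, 0, 0.8, 0, 0, 0, 0.4],
  [0, 0, 0.6, 0, 0, 0, 0.4],
  [0, 0, 0.2, 0, 0, 0, 0.4],
  [0, 0, 0, 0, 0, 0, 0.4],
  [0, 0, 0, 0, 0, 0, 0.4],
])

```text
time: 77.47
tool_pos: [488.2, -393.7, 81.6]
tcp_rot: [179.9, 0.1, 82.7]
ft_force: [-0.0, 0.9, -0.6]
finger_gap: 56.8
grip_force: 33.4
```

apply_moves([
  [0, 0, 0.1, 0, 0, 0, 0.4],
  [0, 0, 0, 0, 0, 0, 0.4],
  [0, 0, 0, 0, 0, 0, 0.4],
])

```text
time: 77.85
tool_pos: [487.7, -393.4, 77.6]
tcp_rot: [180.0, 0.0, 82.7]
ft_force: [0.6, 0.2, 0.2]
finger_gap: 56.7
grip_force: 33.6
```

apply_moves([
  [0, 0, 0, 0, 0, 0, 0.7],
  [0, 0, 0, 0, 0, 0, 0.85],
  [0, 0, 0, 0, 0, 0, 0.85],
  [0, 0, -0.9, 0, 0, 0, 0.85],
  [0, 0, -0.9, 0, 0, 0, 0.85],
  [0, 0, -0.9, 0, 0, 0, 0.85],
  [0, 0, -0.9, 0, 0, 0, 0.85],
  [0, 0, -0.9, 0, 0, 0, 0.85],
])

```text
time: 78.85
tool_pos: [487.4, -393.0, 213.1]
tcp_rot: [-180.0, -0.0, 82.7]
ft_force: [0.7, 0.1, -0.2]
finger_gap: 72.8
grip_force: 0.0
```

apply_moves([
  [0.914, 0.214, 0, 0, 0, 0, 0.85],
  [0.914, 0.214, 0, 0, 0, 0, 0.85],
  [0.914, 0.214, 0, 0, 0, 0, 0.85],
  [0.914, 0.214, 0, 0, 0, 0, 0.85],
  [0.914, 0.214, 0, 0, 0, 0, 0.85],
  [0.914, 0.214, 0, 0, 0, 0, 0.85],
  [0.914, 0.214, 0, 0, 0, 0, 0.85],
  [0.914, 0.214, 0, 0, 0, 0, 0.85],
])

```text
time: 79.85
tool_pos: [566.6, -181.2, 212.2]
tcp_rot: [-180.0, -0.0, 82.7]
ft_force: [0.6, 0.8, 0.9]
finger_gap: 72.8
grip_force: 0.0
```

apply_moves([
  [0.914, 0.214, 0, 0, 0, 0, 0.85],
  [0.914, 0.214, 0, 0, 0, 0, 0.85],
  [0.914, 0.214, 0, 0, 0, 0, 0.85],
  [0.914, 0.214, 0, 0, 0, 0, 0.85],
  [0.914, 0.214, 0, 0, 0, 0, 0.85],
  [0.914, 0.214, 0, 0, 0, 0, 0.85],
  [0.914, 0.214, 0, 0, 0, 0, 0.85],
  [0, 0, 0, 0, 0, 0, 0.85],
])

```text
time: 80.85
tool_pos: [635.7, 4.4, 212.0]
tcp_rot: [-180.0, -0.0, 82.8]
ft_force: [0.1, -0.4, 0.4]
finger_gap: 72.4
grip_force: 0.0
```

apply_moves([
  [0, 0, 0, 0, 0, 0, 0.85],
  [0, 0, 0, 0, 0, 0, 0.85],
])

```text
time: 81.1
tool_pos: [635.2, 1.6, 212.2]
tcp_rot: [-180.0, 0.0, 82.6]
ft_force: [-0.4, 0.4, -0.4]
finger_gap: 72.3
grip_force: 0.0
```

Run:
```python
from tray import *
import cups
s=sense(); i=snapshot('wrist'); t=snapshot('top'); cv2.imwrite('pics/w12.png',i[:,:,::-1]); cv2.imwrite('pics/t12.png',t[:,:,::-1]); C=cam('wrist',s); T=cam('top'); print(s['time'],s['tool_pos'])
hv=lambda f,p:[cv2.cvtColor(cv2.imread(f),cv2.COLOR_BGR2HSV)[y,x].tolist() for x,y in p]
print('cup',hv('pics/w4.png',[(256,160),(240,185),(256,213),(250,140)]),'vise',hv('pics/w1.png',[(350,150),(420,200),(270,260),(350,110)]))
g=(635.4,2.6); print(proj(C,[*g,150]))
for lo in (108,110,112):
    cups.RNG['blue']=((lo,150,40),(125,255,255)); print(lo,fitcup(i,C,'blue',g,60))
print('white tray',fitcup(t,T,'white',(487.6,-393.2),5),'orange',fitcup(t,T,'orange',(646,77),60))
```

```text
81.1 [635.1744254    1.62964584 212.2170965 ]
cup [[106, 188, 253], [109, 199, 225], [97, 143, 255], [109, 201, 214]] vise [[106, 172, 243], [104, 163, 251], [104, 165, 251], [105, 168, 250]]
[[253.1652723  213.09524388]]
108 (array([632.6,  -1.1]), 4272, 10351)
110 (array([636.1,   3.7]), 316, 7249)
112 (array([639.3,  39.7]), 8272, 3)
white tray (array([ 489.1, -398.4]), 165, 185) orange (array([647. ,  81.4]), 232, 159)
```

apply_moves([
  [0.04, 0.01, 0.886, 0, 0, 0, 0.85],
  [0, 0, 0.886, 0, 0, 0, 0.85],
  [0, 0, 0.886, 0, 0, 0, 0.85],
  [0, 0, 0, 0, 0, 0, 0.85],
  [0, 0, 0, 0, 0, 0, 0.4],
  [0, 0, 0, 0, 0, 0, 0.4],
  [0, 0, 0, 0, 0, 0, 0.4],
])

```text
time: 82.08
tool_pos: [636.4, 3.6, 133.7]
tcp_rot: [179.9, 0.0, 82.7]
ft_force: [-2.2, -1.1, 2.6]
finger_gap: 57.4
grip_force: 33.3
```

apply_moves([
  [0, 0, 0, 0, 0, 0, 0.4],
  [0, 0, 0, 0, 0, 0, 0.4],
])

```text
time: 82.32
tool_pos: [636.4, 3.6, 133.7]
tcp_rot: [179.9, 0.0, 82.7]
ft_force: [-2.7, -0.7, 5.9]
finger_gap: 57.1
grip_force: 33.6
```

apply_moves([
  [0, 0, -0.7, 0, 0, 0, 0.4],
  [0, 0, -0.95, 0, 0, 0, 0.4],
  [0, 0, -0.95, 0, 0, 0, 0.4],
  [-0.875, -0.343, 0, 0, 0, 0, 0.4],
  [-0.875, -0.343, 0, 0, 0, 0, 0.4],
  [-0.875, -0.343, 0, 0, 0, 0, 0.4],
  [-0.875, -0.343, 0, 0, 0, 0, 0.4],
  [-0.875, -0.343, 0, 0, 0, 0, 0.4],
])

```text
time: 83.32
tool_pos: [568.0, -120.6, 211.8]
tcp_rot: [179.9, 0.0, 82.7]
ft_force: [-0.1, -0.0, -1.8]
finger_gap: 57.0
grip_force: 33.1
```

apply_moves([
  [-0.875, -0.343, 0, 0, 0, 0, 0.4],
  [-0.875, -0.343, 0, 0, 0, 0, 0.4],
  [-0.875, -0.343, 0, 0, 0, 0, 0.4],
  [-0.875, -0.343, 0, 0, 0, 0, 0.4],
  [-0.875, -0.343, 0, 0, 0, 0, 0.4],
  [-0.875, -0.343, 0, 0, 0, 0, 0.4],
  [-0.875, -0.343, 0, 0, 0, 0, 0.4],
  [-0.875, -0.343, 0, 0, 0, 0, 0.4],
])

```text
time: 84.32
tool_pos: [459.6, -318.6, 211.8]
tcp_rot: [179.9, 0.0, 82.7]
ft_force: [0.1, -0.2, -1.6]
finger_gap: 57.1
grip_force: 33.1
```

apply_moves([
  [0, 0, 0, 0, 0, 0, 0.4],
  [0, 0, 0.9, 0, 0, 0, 0.4],
  [0, 0, 0.9, 0, 0, 0, 0.4],
  [0, 0, 0.9, 0, 0, 0, 0.4],
  [0, 0, 0.8, 0, 0, 0, 0.4],
  [0, 0, 0.6, 0, 0, 0, 0.4],
  [0, 0, 0.1, 0, 0, 0, 0.4],
  [0, 0, 0, 0, 0, 0, 0.4],
])

```text
time: 85.32
tool_pos: [460.2, -317.8, 85.2]
tcp_rot: [180.0, 0.0, 82.7]
ft_force: [-0.5, -0.2, -1.2]
finger_gap: 57.4
grip_force: 33.1
```

apply_moves([
  [0, 0, 0, 0, 0, 0, 0.4],
  [0, 0, 0.1, 0, 0, 0, 0.4],
  [0, 0, 0, 0, 0, 0, 0.4],
])

```text
time: 85.7
tool_pos: [459.7, -317.7, 81.5]
tcp_rot: [180.0, 0.0, 82.7]
ft_force: [-0.8, -0.3, -1.7]
finger_gap: 56.8
grip_force: 33.2
```

apply_moves([
  [0, 0, 0.09, 0, 0, 0, 0.4],
  [0, 0, 0, 0, 0, 0, 0.4],
  [0, 0, 0, 0, 0, 0, 0.4],
])

```text
time: 86.08
tool_pos: [459.7, -317.7, 78.7]
tcp_rot: [-180.0, -0.0, 82.7]
ft_force: [-0.2, -0.1, -2.1]
finger_gap: 57.2
grip_force: 33.2
```

apply_moves([
  [0, 0, 0, 0, 0, 0, 0.7],
  [0, 0, 0, 0, 0, 0, 0.85],
  [0, 0, 0, 0, 0, 0, 0.85],
  [0, 0, -0.9, 0, 0, 0, 0.85],
  [0, 0, -0.9, 0, 0, 0, 0.85],
  [0, 0, -0.9, 0, 0, 0, 0.85],
  [0, 0, -0.9, 0, 0, 0, 0.85],
  [0, 0, -0.9, 0, 0, 0, 0.85],
])

```text
time: 87.08
tool_pos: [459.6, -317.6, 214.7]
tcp_rot: [180.0, 0.0, 82.7]
ft_force: [-0.2, 0.4, -0.2]
finger_gap: 72.8
grip_force: 0.0
```

apply_moves([
  [0.923, 0.3, 0, 0, 0, 0, 0.85],
  [0.923, 0.3, 0, 0, 0, 0, 0.85],
  [0.923, 0.3, 0, 0, 0, 0, 0.85],
  [0.923, 0.3, 0, 0, 0, 0, 0.85],
  [0.923, 0.3, 0, 0, 0, 0, 0.85],
  [0.923, 0.3, 0, 0, 0, 0, 0.85],
  [0.923, 0.3, 0, 0, 0, 0, 0.85],
  [0.923, 0.3, 0, 0, 0, 0, 0.85],
])

```text
time: 88.08
tool_pos: [559.7, -106.3, 213.8]
tcp_rot: [180.0, 0.0, 82.7]
ft_force: [0.5, -0.5, 0.2]
finger_gap: 72.9
grip_force: 0.0
```

apply_moves([
  [0.923, 0.3, 0, 0, 0, 0, 0.85],
  [0.923, 0.3, 0, 0, 0, 0, 0.85],
  [0.923, 0.3, 0, 0, 0, 0, 0.85],
  [0.923, 0.3, 0, 0, 0, 0, 0.85],
  [0.923, 0.3, 0, 0, 0, 0, 0.85],
  [0.923, 0.3, 0, 0, 0, 0, 0.85],
  [0.923, 0.3, 0, 0, 0, 0, 0.85],
  [0, 0, 0, 0, 0, 0, 0.85],
])

```text
time: 89.08
tool_pos: [646.8, 78.9, 213.5]
tcp_rot: [-180.0, -0.0, 82.8]
ft_force: [-0.8, -0.9, -0.1]
finger_gap: 72.7
grip_force: 0.0
```

apply_moves([
  [0, 0, 0, 0, 0, 0, 0.85],
  [0, 0, 0, 0, 0, 0, 0.85],
])

```text
time: 89.32
tool_pos: [646.3, 76.1, 213.7]
tcp_rot: [-180.0, 0.0, 82.6]
ft_force: [-0.7, 0.1, -0.6]
finger_gap: 72.9
grip_force: 0.0
```

Run:
```python
from tray import *
s=sense(); i=snapshot('wrist'); t=snapshot('top'); cv2.imwrite('pics/t13.png',t[:,:,::-1]); C=cam('wrist',s); T=cam('top'); print(s['time'],s['tool_pos'])
print('orange',fitcup(i,C,'orange',(646,77),60))
print('tray: white',fitcup(t,T,'white',(487.6,-393.2),5),'blue',fitcup(t,T,'blue',(460,-318),5))
```

```text
89.325 [646.26412209  76.09344509 213.74128171]
orange (array([645.6,  76.8]), 459, 7212)
tray: white (array([ 489.1, -398.4]), 165, 185) blue (array([ 459.9, -318.6]), 75, 349)
```

apply_moves([
  [0.02, -0.01, 0.9, 0, 0, 0, 0.85],
  [0, 0, 0.9, 0, 0, 0, 0.85],
  [0, 0, 0.9, 0, 0, 0, 0.85],
  [0, 0, 0, 0, 0, 0, 0.85],
  [0, 0, 0, 0, 0, 0, 0.4],
  [0, 0, 0, 0, 0, 0, 0.4],
  [0, 0, 0, 0, 0, 0, 0.4],
])

```text
time: 90.3
tool_pos: [646.1, 77.6, 134.2]
tcp_rot: [-180.0, 0.0, 82.7]
ft_force: [-5.4, -1.0, 0.4]
finger_gap: 58.1
grip_force: 33.2
```

apply_moves([
  [0, 0, 0, 0, 0, 0, 0.4],
  [0, 0, 0, 0, 0, 0, 0.4],
])

```text
time: 90.55
tool_pos: [646.1, 77.6, 134.2]
tcp_rot: [-180.0, 0.0, 82.7]
ft_force: [-5.8, 0.2, 0.1]
finger_gap: 57.9
grip_force: 33.2
```

apply_moves([
  [0, 0, -0.7, 0, 0, 0, 0.4],
  [0, 0, -0.95, 0, 0, 0, 0.4],
  [0, 0, -0.95, 0, 0, 0, 0.4],
  [-0.883, -0.437, 0, 0, 0, 0, 0.4],
  [-0.883, -0.437, 0, 0, 0, 0, 0.4],
  [-0.883, -0.437, 0, 0, 0, 0, 0.4],
  [-0.883, -0.437, 0, 0, 0, 0, 0.4],
  [-0.883, -0.437, 0, 0, 0, 0, 0.4],
])

```text
time: 91.55
tool_pos: [565.1, -46.3, 213.9]
tcp_rot: [179.7, 0.0, 82.7]
ft_force: [0.6, -0.8, -1.4]
finger_gap: 58.3
grip_force: 33.1
```

apply_moves([
  [-0.883, -0.437, 0, 0, 0, 0, 0.4],
  [-0.883, -0.437, 0, 0, 0, 0, 0.4],
  [-0.883, -0.437, 0, 0, 0, 0, 0.4],
  [-0.883, -0.437, 0, 0, 0, 0, 0.4],
  [-0.883, -0.437, 0, 0, 0, 0, 0.4],
  [-0.883, -0.437, 0, 0, 0, 0, 0.4],
  [-0.883, -0.437, 0, 0, 0, 0, 0.4],
  [-0.883, -0.437, 0, 0, 0, 0, 0.4],
])

```text
time: 92.55
tool_pos: [433.8, -243.7, 213.8]
tcp_rot: [179.8, 0.1, 82.7]
ft_force: [-0.2, 0.3, -0.9]
finger_gap: 57.9
grip_force: 33.1
```

apply_moves([
  [0, 0, 0, 0, 0, 0, 0.4],
  [0, 0, 0, 0, 0, 0, 0.4],
  [0, 0, 0.9, 0, 0, 0, 0.4],
  [0, 0, 0.9, 0, 0, 0, 0.4],
  [0, 0, 0.9, 0, 0, 0, 0.4],
  [0, 0, 0.8, 0, 0, 0, 0.4],
  [0, 0, 0.6, 0, 0, 0, 0.4],
  [0, 0, 0.1, 0, 0, 0, 0.4],
])

```text
time: 93.55
tool_pos: [433.1, -241.3, 83.8]
tcp_rot: [-179.9, -0.1, 82.7]
ft_force: [-1.0, 0.4, -1.8]
finger_gap: 58.2
grip_force: 33.1
```

apply_moves([
  [0, 0, 0, 0, 0, 0, 0.4],
  [0, 0, 0, 0, 0, 0, 0.4],
  [0, 0, 0, 0, 0, 0, 0.4],
])

```text
time: 93.92
tool_pos: [433.9, -242.6, 85.7]
tcp_rot: [179.9, 0.0, 82.7]
ft_force: [1.0, 0.1, -2.5]
finger_gap: 57.8
grip_force: 33.1
```

apply_moves([
  [0, 0, 0.17, 0, 0, 0, 0.4],
  [0, 0, 0, 0, 0, 0, 0.4],
  [0, 0, 0, 0, 0, 0, 0.4],
])

```text
time: 94.3
tool_pos: [433.2, -242.1, 79.5]
tcp_rot: [-180.0, -0.0, 82.7]
ft_force: [-0.8, 0.0, -2.2]
finger_gap: 57.7
grip_force: 33.1
```

apply_moves([
  [0, 0, 0.04, 0, 0, 0, 0.4],
  [0, 0, 0, 0, 0, 0, 0.4],
  [0, 0, 0, 0, 0, 0, 0.7],
  [0, 0, 0, 0, 0, 0, 0.85],
  [0, 0, 0, 0, 0, 0, 0.85],
  [0, 0, -0.9, 0, 0, 0, 0.85],
  [0, 0, -0.9, 0, 0, 0, 0.85],
  [0, 0, -0.9, 0, 0, 0, 0.85],
])

```text
time: 95.3
tool_pos: [433.3, -242.1, 160.2]
tcp_rot: [-180.0, -0.0, 82.7]
ft_force: [1.0, 0.8, 0.6]
finger_gap: 72.7
grip_force: 0.0
```

apply_moves([
  [0, 0, -0.9, 0, 0, 0, 0.85],
  [0, 0, -0.9, 0, 0, 0, 0.85],
  [0, 0, -0.9, 0, 0, 0, 0.85],
  [0, 0, -0.9, 0, 0, 0, 0.85],
  [0, 0, -0.9, 0, 0, 0, 0.85],
  [0, 0, 0, 0, 0, 0, 0.85],
  [0, 0, 0, 0, 0, 0, 0.85],
  [0, 0, 0, 0, 0, 0, 0.85],
])

```text
time: 96.3
tool_pos: [432.8, -241.8, 292.9]
tcp_rot: [-179.9, -0.1, 82.7]
ft_force: [0.1, 0.2, 0.2]
finger_gap: 72.4
grip_force: 0.0
```

Run:
```python
from tray import *
import cups
s=sense(); i=snapshot('wrist'); sc=snapshot('scene'); t=snapshot('top'); cv2.imwrite('pics/w14.png',i[:,:,::-1]); cv2.imwrite('pics/s14.png',sc[:,:,::-1]); cv2.imwrite('pics/t14.png',t[:,:,::-1]); print(s['time'],s['tool_pos'])
C=cam('wrist',s); S=cam('scene'); T=cam('top')
tr=np.array([460.5,-317.8]); ax=np.array([.337,-.9415]); ay=np.array([.9415,.337])
for n,g in (('white',(487.6,-393.2)),('blue',(460,-318)),('orange',(433.5,-242.5))):
    for k,im,c in (('w',i,C),('s',sc,S),('t',t,T)):
        px=proj(c,[[*g,95]])[0]
        try: r=fitcup(im,c,n,g,5); print(n,k,px.round(0),r,'tray xy',((r[0]-tr)@ax).round(1),((r[0]-tr)@ay).round(1))
        except Exception as e: print(n,k,px.round(0),'x',e)
hs=cv2.cvtColor(sc[215:260,265:305],cv2.COLOR_RGB2HSV); m=cv2.inRange(hs,(3,90,50),(20,255,255)); print('brush',[(215+r,int(x.min()+265),int(x.max()+265)) for r in range(0,45,6) for x in [np.nonzero(m[r])[0]] if len(x)])
```

```text
96.3 [ 432.84087906 -241.77667511  292.89244726]
white w [318. 285.] (array([ 487. , -394.6]), 598, 2511) tray xy 81.2 -0.9
white s [201. 115.] (array([ 486.3, -394.5]), 52, 436) tray xy 80.9 -1.6
white t [401. 207.] (array([ 474.9, -429.6]), 636, 990) tray xy 110.1 -24.1
blue w [287. 229.] (array([ 459.3, -318.9]), 276, 2981) tray xy 0.6 -1.5
blue s [218. 121.] (array([ 456.3, -321.8]), 136, 278) tray xy 2.4 -5.3
blue t [377. 216.] (array([ 459.7, -269.5]), 336, 69) tray xy -45.7 15.5
orange w [254. 163.] (array([ 432.6, -243.6]), 279, 2246) tray xy -79.3 -1.3
orange s [236. 129.] (array([ 429.9, -246.8]), 93, 454) tray xy -77.2 -4.9
orange t [353. 225.] (array([ 432.3, -245.4]), 78, 324) tray xy -77.7 -2.2
brush [(221, 279, 284), (227, 278, 285), (233, 278, 285), (239, 277, 284), (245, 277, 284)]
```

```bash
python3 -c "
from bench import *
print(hand_in())"
```

```text
the job is handed in; nothing more can be done
None
```

The job is handed in at about 96 s: white, blue and orange were clamped and scrubbed in order, all three now stand in the green tray, the brush is upright in its holder, and the vise is wound open to roughly 82 mm (from the crank angle); `hand_in()` gave no verdict.

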